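# Load the soak-test stand with converter modules and start the test

## Task

Get the converters ready for their soak test: stand every slim converter module lying on the bench upright in a bay of the test stand, terminal up, one to a bay, and push one of the load plugs fully home into each module's terminal. Then hang the guard by both its keyholes on the two studs of the stand's front rail, handle outward and slid down to lock behind the stud heads, and only after that throw the stand's switch lever over, away from the guard's side. Leave the tape, the tin and the multimeter where they are.

Things in the scene. Friction and masses are not known exactly. Their poses are not given: they have to be found in the camera images.
- stand: soak-test stand, fixed: dark base plate 12 mm thick with three shallow bays in a row along y, a bright front rail and a switch. Origin: on the bench under the middle bay; its front (stand -x) looks to the robot's left, stand y points roughly away from the robot. The front rail is 8 mm thick, 226 mm long, front face at x -54 mm, top at z 70 mm.
- bay_0 (a point): centre of the floor of the far bay, at stand x 0, y +74, z 12 mm. Each bay is a flat floor 36 mm (stand x) by 54 mm (stand y) inside a rim 6 mm high; a module's foot end stands in it with 3 to 4 mm of play on each side, its 46 mm width along stand y, either face forward
- bay_1 (a point): the same for the middle bay (stand y 0)
- bay_2 (a point): the same for the near bay (stand y -74 mm)
- stud_left (a point): left stud (the one farther from the robot) on the rail's front face, at stand x -59, y +70, z 52 mm: the point on its axis halfway along the neck. It points to stand -x: neck 6 mm across and 10 mm long (stand x -54 to -64), then a flat round head 14 mm across and 4 mm thick (to x -68). Axes as the stand's
- stud_right (a point): right stud, the same, at stand y -70 mm
- switch (a joint): toggle lever of the stand's power switch: 0 leaning to the front (stand -x, off), 1.0 thrown over to stand +x, on from 0.8. Starts between 0 and 0.15, turns with slight friction, stays where it is left. The hinge lies along stand y at stand x -20, y -140, z 34 mm
- switch_tip (a point): centre of the ball (26 mm across) at the end of the switch lever, 65 mm from the hinge: at stand x -31, z +57 mm from the hinge at joint 0, x +31, z +57 mm at 1.0. The base block below is 70 x 50 mm, its top at stand z 37 mm. A housing (30 x 44 mm, top at z 38 mm) stands behind it at stand x +36
- module_0: slim metal converter case 96 x 46 x 30 mm, 0.2 kg, lying flat (absent in some runs), terminal end roughly towards the stand. Origin: centre of the face it lies on, so its middle is at z +15. x runs along the 96 mm from foot end (x -48) to terminal end (x +48), y along the 46 mm. Terminal: brass-collared opening 9.5 mm wide, 30 mm deep, at y 0, z +15 in the terminal end. Stood up, x points up
- module_1: slim metal converter case 96 x 46 x 30 mm, 0.2 kg, lying flat (absent in some runs), terminal end roughly towards the stand. Origin: centre of the face it lies on, so its middle is at z +15. x runs along the 96 mm from foot end (x -48) to terminal end (x +48), y along the 46 mm. Terminal: brass-collared opening 9.5 mm wide, 30 mm deep, at y 0, z +15 in the terminal end. Stood up, x points up
- module_2: slim metal converter case 96 x 46 x 30 mm, 0.2 kg, lying flat (absent in some runs), terminal end roughly towards the stand. Origin: centre of the face it lies on, so its middle is at z +15. x runs along the 96 mm from foot end (x -48) to terminal end (x +48), y along the 46 mm. Terminal: brass-collared opening 9.5 mm wide, 30 mm deep, at y 0, z +15 in the terminal end. Stood up, x points up
- plug_0: load plug 66 mm high, upright in the plug rest, 35 g: straight brass pin 6 mm across and 24 mm long with a tapered tip, below a black round handle 20 mm across and 42 mm tall. Origin: the tip of the pin; z runs up the axis (handle from z 24 to 66 mm). Fully home, the handle's shoulder rests on the module's end, the pin tip 24 mm deep
- plug_1: load plug 66 mm high, upright in the plug rest, 35 g: straight brass pin 6 mm across and 24 mm long with a tapered tip, below a black round handle 20 mm across and 42 mm tall. Origin: the tip of the pin; z runs up the axis (handle from z 24 to 66 mm). Fully home, the handle's shoulder rests on the module's end, the pin tip 24 mm deep
- plug_2: load plug 66 mm high, upright in the plug rest, 35 g: straight brass pin 6 mm across and 24 mm long with a tapered tip, below a black round handle 20 mm across and 42 mm tall. Origin: the tip of the pin; z runs up the axis (handle from z 24 to 66 mm). Fully home, the handle's shoulder rests on the module's end, the pin tip 24 mm deep
- plug_rest: fixed wooden block 46 (x) x 160 (y) x 30 mm (z) with three holes along y at -50, 0 and +50 mm, in which the plugs stand; origin under its middle. A plug's shoulder rests on its top
- guard: guard: grey sheet 210 mm wide, 120 mm high, 5 mm thick, 0.26 kg, lying on its back, top edge roughly away from the stand. Origin: middle of its back; x runs to the top edge (+60), y along the width, z out of the front. On the front a black D-handle: bar 16 mm wide (y), 84 mm long (along x, centred at x +4, y 0), from z 21 to 37 mm; fingers fit beside it and under it
- keyhole_left (a point): left keyhole of the guard (guard y +70, z 2.5 mm): this point is the centre of its round opening of 20 mm, at guard x -44. A slot 9 mm wide runs from it towards the top edge and ends at x -21. With the stud heads through both openings and the guard lowered 20 mm, the necks reach the slots' ends (guard x -24) and it hangs, x axis up, front to stand -x
- keyhole_right (a point): right keyhole of the guard, the same, at guard y -70 mm. Hung, the guard has some play on the 10 mm necks and may lean outward up to 7 degrees
- tape_roll: bystander: roll of yellow tape, 65 mm across and 18 mm high
- flux_tin: bystander: round flat tin, 84 mm across and 25 mm high
- multimeter: bystander: hand-held multimeter, 142 x 68 x 41 mm, lying on the bench
Mind the look-alikes: they are no part of the job. What is shaped like the module_1 but red is not meant.

How it is judged (in metres and radians):
On the way, in this order (a step that is already met when the one before it is completed fails the run):
1. every module stands upright in a bay of the stand, terminal up, with a load plug fully in its terminal (angle between each of module_0, module_1, module_2's own x axis and vertical below 0.07 rad and z of module_0 in the frame of stand between 0.055 and 0.064 m and x of module_0 in the frame of stand between -0.0215 and 0.0215 m and y of module_0 in the frame of stand between -0.088 and 0.088 m and ((x of plug_0 in the frame of module_0 between 0.02 and 0.031 m and y of plug_0 in the frame of module_0 between -0.004 and 0.004 m and z of plug_0 in the frame of module_0 between 0.011 and 0.019 m) or (x of plug_1 in the frame of module_0 between 0.02 and 0.031 m and y of plug_1 in the frame of module_0 between -0.004 and 0.004 m and z of plug_1 in the frame of module_0 between 0.011 and 0.019 m) or (x of plug_2 in the frame of module_0 between 0.02 and 0.031 m and y of plug_2 in the frame of module_0 between -0.004 and 0.004 m and z of plug_2 in the frame of module_0 between 0.011 and 0.019 m)) and z of module_1 in the frame of stand between 0.055 and 0.064 m and x of module_1 in the frame of stand between -0.0215 and 0.0215 m and y of module_1 in the frame of stand between -0.088 and 0.088 m and ((x of plug_0 in the frame of module_1 between 0.02 and 0.031 m and y of plug_0 in the frame of module_1 between -0.004 and 0.004 m and z of plug_0 in the frame of module_1 between 0.011 and 0.019 m) or (x of plug_1 in the frame of module_1 between 0.02 and 0.031 m and y of plug_1 in the frame of module_1 between -0.004 and 0.004 m and z of plug_1 in the frame of module_1 between 0.011 and 0.019 m) or (x of plug_2 in the frame of module_1 between 0.02 and 0.031 m and y of plug_2 in the frame of module_1 between -0.004 and 0.004 m and z of plug_2 in the frame of module_1 between 0.011 and 0.019 m)) and z of module_2 in the frame of stand between 0.055 and 0.064 m and x of module_2 in the frame of stand between -0.0215 and 0.0215 m and y of module_2 in the frame of stand between -0.088 and 0.088 m and ((x of plug_0 in the frame of module_2 between 0.02 and 0.031 m and y of plug_0 in the frame of module_2 between -0.004 and 0.004 m and z of plug_0 in the frame of module_2 between 0.011 and 0.019 m) or (x of plug_1 in the frame of module_2 between 0.02 and 0.031 m and y of plug_1 in the frame of module_2 between -0.004 and 0.004 m and z of plug_1 in the frame of module_2 between 0.011 and 0.019 m) or (x of plug_2 in the frame of module_2 between 0.02 and 0.031 m and y of plug_2 in the frame of module_2 between -0.004 and 0.004 m and z of plug_2 in the frame of module_2 between 0.011 and 0.019 m))), for 0.2 s.
2. the guard hangs on both studs, slid down behind their heads (angle between guard's own x axis and vertical below 0.2 rad and x of stud_left in the frame of guard between -0.032 and -0.018 m and y of stud_left in the frame of guard between 0.064 and 0.076 m and z of stud_left in the frame of guard between -0.003 and 0.0085 m and x of stud_right in the frame of guard between -0.032 and -0.018 m and y of stud_right in the frame of guard between -0.076 and -0.064 m and z of stud_right in the frame of guard between -0.003 and 0.0085 m), for 0.2 s.
3. the switch lever is thrown over (value of joint switch above 0.8 rad), for 0.2 s.
At the end, for the whole second after the job is handed in: Every module present stands in a bay, terminal up, within 4 degrees of upright, a plug pin at least 17 mm deep in its terminal; the guard hangs within 11 degrees of upright, each stud's neck within 8 mm of its slot's end; the lever is past 0.8 rad; all at rest (all of step 1 and all of step 2 and value of joint switch above 0.8 rad and linear speed of each of module_0, module_1, module_2, guard below 0.02 m/s); the robot touches nothing.
It fails at once if the roll of yellow tape is pushed more than 3 cm (distance of tape_roll from where it was at the start of the episode above 0.03 m).
It fails at once if the round tin is pushed more than 3 cm (distance of flux_tin from where it was at the start of the episode above 0.03 m).
It fails at once if the multimeter is pushed more than 3 cm (distance of multimeter from where it was at the start of the episode above 0.03 m).
Of module_0, module_1, module_2 only 2 to 3 are there at a start; the rules pass over those that are not, and their reading is None.
At some moment in a run one of guard may be knocked a few centimetres aside while the robot is not near it.
It also fails if it takes over 210 s, if anything falls off the work surface, if the arm or the gripper's body presses on something with over 40 N, if the wrist force passes 120 N, or if a joint passes its speed limit or range.

## Robot

A 6-joint arm with a two-finger parallel gripper is mounted at the origin on a cart in front of the work surface, level with it; the furniture and walls round the work are solid. World frame = base frame: x ahead of the robot, y to its left, z up, the work surface at z = 0. Lengths are in mm, angles in degrees, forces in N, time in s.
With the tool pointing down it reaches from about 300 to 850 mm from the base axis. Payload 4.2 kg.
Tool frame: the origin (TCP) lies midway between the tips of the shut fingers; the grasp point (between the pads) lies pinch_z behind it (pinch_z is the distance from the TCP to the grasp point, in mm); z points along the fingers, y is the line along which they close (so a half turn about z gives the same grasp; the last joint's range is limited). The gripper opens to 91 mm and grips with 3 to 60 N. Pads are 32 mm wide; open, the fingers measure 118 mm over their backs; the gripper's body (76 mm by 178 mm) begins 60 mm behind the grasp point.
Start: joints at [-1.146, 18.312, 89.639, -0, 72.044, -1.146], TCP at [575.016, 0, 213.976] pointing down, gripper open.
Joint ranges: [-177.97, 177.97], [-48.28, 115.42], [12.27, 149.76], [-77.06, 257.06], [2.81, 150.46], [-146.56, 146.56]. Speed limits (degrees/s): [147.25, 147.25, 180, 180, 180, 180].

## Interface

Orientations are given as [roll, pitch, yaw] about the fixed x, y, z axes, in that order (R = Rz(yaw) Ry(pitch) Rx(roll)).
In Python, from workcell import state, grab_frame, job_done, masks_of, landmark_of, pinch_z gives the robot as it stands. The module is installed in compiled form; this text tells all that it offers.
- The arm moves only by the tool move_arm, never from a script. Its argument "plan" is a list of rows, each an object of numbers: "x", "y", "z": the shift along the tool's x, y, z in mm; "rx", "ry", "rz": the turn, a rotation vector about the tool's x, y, z in rad. A call has 1 to 10 rows; each row shifts and turns the commanded pose from where the row before left it, along the tool's axes as they then stand; what a row does not reach is not made up. A row lasts 1/10 s, in which the tool goes at most 50 mm and 8.59 degrees, less where a joint would pass 70% of its speed; a pose out of reach is approached as far as the arm can. A call is refused whole if a number of a shift passes 50 or a number of a turn 0.15, either way. A call with a gripper value outside its range is refused whole. "grip" is the opening, from 0 (shut) to 1 (fully open), set as the call begins (left out, the last holds). The fingers move at their own pace and stop on an object; "squeeze" is the grip in N (left out, the last holds). Time passes only in rows, so rows that do not move let the fingers close. It gives the time, the measured TCP pose, the force, the opening and the grip force at its end, in the units of the state.
- state(): the state, without advancing time (a new reading comes with each control period).
- grab_frame(name): name is "scene" or "side" or "wrist"; returns a dict with "img" (400x640x3 uint8, red, green, blue), "z_map" (400x640 float32, mm along the optical axis (not along the pixel's ray), 0 where there is no reading), "fx", "fy", "cx", "cy" (pixels), "rvec" (rotation vector, rad) and "tvec" (3), from world to camera coordinates, as OpenCV has them. Camera axes: x right, y down, z forward; pixel columns grow to the right and rows downward; lengths in mm; the calibration is good to about 2 mm. The wrist camera is an equidistant fisheye: a pixel r from the principal point sees the ray r / f radians off the axis. A picture is of the moment at which its call begins.
- job_done(): hands the job in; it is judged then, once.
Trained networks look in the newest picture that a camera, given by its name, has taken for a name from the list of things; names that differ only in an ending like _2 or _b are one class to them, and where a whole thing is asked for, a point or a joint stands for the part that bears it (a point fixed in the world has none). Each returns a list of dicts, best first, with "p" (0 to 1); they miss things now and then, are a little off and sometimes report something else, mostly with a low value. They report only what shows in the picture. A call takes as long as a camera call. They do not tell look-alikes from the thing itself.
- masks_of(camera, label): "pixels" (400x640 bool, what is visible of it) and "box" ([centre column, centre row, width, height] in pixels, round what is visible of it).
- landmark_of(camera, label): "point" ([column, row] in pixels: a listed point, or the origin of a listed thing).
The state is a dict: "time_s": time; "qpos": joint angles; "qvel": joint speeds; "effort": joint torques, N m; "ee_pos": TCP position; "ee_rot": TCP orientation; "force": force on the tool from outside, world axes, zero at the start; "torque": the same for the moment, N m; "gripper_width": finger opening in mm; "gripper_force": force on a finger pad.
Only numpy, scipy, OpenCV 4.12 (cv2) and the standard library are available. Lean on these libraries where they do the work, as an engineer would, in place of code of your own. Each camera call takes 0.05 s, during which the arm holds its last target. There are 200 camera calls.

## Working session

There is one attempt and no reset: what is moved stays moved. The work goes in short steps, Python scripts to look and compute and a tool call to move; the robot and the scene stay as the last step left them, time stands still between calls to the robot, and variables do not carry over. Pictures are saved under pics/ and viewed, at most 14 in all, crops included, and the job is handed in when it is done.

Besides the shell and the picture viewer there is one more tool, called as name([rows], argument=value, ...), one row to a line, values as JSON. move_arm: Moves the arm, as the interface text tells. Its arguments: {"type":"object","properties":{"plan":{"type":"array","items":{"type":"object","properties":{"x":{"type":"number"},"y":{"type":"number"},"z":{"type":"number"},"rx":{"type":"number"},"ry":{"type":"number"},"rz":{"type":"number"}}}},"grip":{"type":"number"},"squeeze":{"type":"number"}},"required":["plan"]}

```bash
mkdir -p pics
cat > h.py <<'E'
import numpy as np, cv2
from scipy.spatial.transform import Rotation as R
from workcell import state, grab_frame, job_done, masks_of, landmark_of, pinch_z
def cam(n):
    f=grab_frame(n); f['R']=R.from_rotvec(np.ravel(f['rvec'])).as_matrix(); f['t']=np.ravel(f['tvec']); f['n']=n; return f
def rays(f,uv):
    uv=np.atleast_2d(uv).astype(float); a=(uv[:,0]-f['cx'])/f['fx']; b=(uv[:,1]-f['cy'])/f['fy']
    if f['n']=='wrist':
        r=np.hypot(a,b)+1e-12; return np.c_[a/r*np.sin(r),b/r*np.sin(r),np.cos(r)]
    return np.c_[a,b,np.ones(len(a))]
def world(f,uv,z=None):
    "pixel->world by depth"
    uv=np.atleast_2d(uv); d=rays(f,uv)
    zz=f['z_map'][uv[:,1].astype(int),uv[:,0].astype(int)] if z is None else z
    return (d/d[:,2:]*np.c_[zz]-f['t'])@f['R']
def onplane(f,uv,h):
    d=rays(f,uv)@f['R']; c=-f['t']@f['R']
    return c+d*((h-c[2])/d[:,2])[:,None]
def save(f,name): cv2.imwrite(f'pics/{name}.png',f['img'][:,:,::-1])
def cloud(f,mask):
    v,u=np.nonzero(mask&(f['z_map']>0)); return world(f,np.c_[u,v]),np.c_[u,v]
E
python3 - <<'E'
from h import *
print(pinch_z, state())
for n in ['scene','side']:
    f=cam(n); save(f,n+'0'); print(n,f['fx'],f['cx'],f['cy'],-f['t']@f['R'])
    for l in ['stand','module_0','plug_0','plug_rest','guard','tape_roll','flux_tin','multimeter']:
        for m in masks_of(n,l):
            if m['p']<.3: continue
            P,_=cloud(f,m['pixels']); 
            print(l,round(m['p'],2),np.round(m['box']),np.median(P,0).round() if len(P) else 0)
    for l in ['bay_0','bay_1','bay_2','stud_left','stud_right','switch_tip','keyhole_left','keyhole_right','module_0','guard','plug_0']:
        for m in landmark_of(n,l):
            if m['p']>.3: print(' pt',l,round(m['p'],2),np.round(m['point']),world(f,m['point']).round())
E
```

```text
18.8 {'time_s': 0.0, 'qpos': array([-1.14434835e+00,  1.83518304e+01,  8.97049117e+01, -6.59850272e-04,
        7.20431583e+01, -1.14459286e+00]), 'qvel': array([ 0.14371431,  0.07485035, -0.02514901,  0.0226255 ,  0.05925893,
        0.03935706]), 'effort': array([-5.01459035e-04, -4.12465632e+01, -2.31973493e+01,  7.28826877e-02,
        4.58198413e-02, -1.41870069e-04]), 'ee_pos': array([5.74510511e+02, 2.25946249e-02, 2.13128501e+02]), 'ee_rot': array([-1.79900107e+02, -1.36833970e-03,  9.00004473e+01]), 'force': array([ 0.67030991, -0.53794502,  0.02139346]), 'torque': array([-4.71439915e-03, -6.98307952e-05,  2.05052239e-02]), 'gripper_force': 0.0, 'gripper_width': 91.462628422054}
scene 377.6753554070635 323.4533375140796 199.7762708326162 [-184.90702067 -998.73557031  840.10852043]
stand 0.55 [316. 195.  82.  49.] [541. -11.  19.]
module_0 0.93 [419. 328.  40.  27.] [ 375. -673.   30.]
module_0 0.92 [344. 242.  31.  23.] [ 446. -295.   30.]
module_0 0.91 [385. 264.  35.  30.] [ 474. -452.   30.]
module_0 0.69 [329. 267.  34.  29.] [ 339. -353.   30.]
module_0 0.51 [314. 197. 
[... 3041 characters left out ...]
ud_left 0.59 [281. 215.] [[646.  39.  51.]]
 pt stud_right 0.82 [307. 223.] [[534.  28.  34.]]
 pt switch_tip 0.62 [328. 214.] [[443.  35.  93.]]
 pt keyhole_left 0.86 [324. 246.] [[420. 119.   1.]]
 pt keyhole_left 0.46 [303. 253.] [[467. 199.   3.]]
 pt keyhole_right 0.59 [304. 223.] [[547.  31.  30.]]
 pt module_0 0.75 [383. 204.] [[ 328. -316.   14.]]
 pt module_0 0.68 [358. 187.] [[ 484. -409.   31.]]
 pt module_0 0.65 [354. 204.] [[ 437. -242.   23.]]
 pt module_0 0.51 [396. 177.] [[ 364. -626.   22.]]
 pt guard 0.64 [302. 251.] [[477. 192.   4.]]
 pt plug_0 0.54 [272. 275.] [[488. 392.  17.]]
 pt plug_0 0.47 [288. 275.] [[429. 389.  29.]]
 pt plug_0 0.45 [257. 272.] [[544. 399.  18.]]
```

Run:
```python
from h import *
a=cv2.imread('pics/scene0.png')[130:350,220:460]
cv2.imwrite('pics/s0c.png',cv2.resize(a,None,fx=2.7,fy=2.7,interpolation=cv2.INTER_CUBIC))
f=cam('wrist'); save(f,'w0'); print(f['fx'],f['cx'],f['cy'],-f['t']@f['R'],f['R'])
```

```text
309.70691628693146 319.5819886516605 192.57161945948306 [575.16913398  69.32444247 385.27779171] [[ 9.99999794e-01 -6.01091522e-04 -2.26508968e-04]
 [-5.27513486e-04 -9.69680448e-01  2.44375840e-01]
 [-3.66533563e-04 -2.44375670e-01 -9.69680565e-01]]
```

View pics/s0c.png

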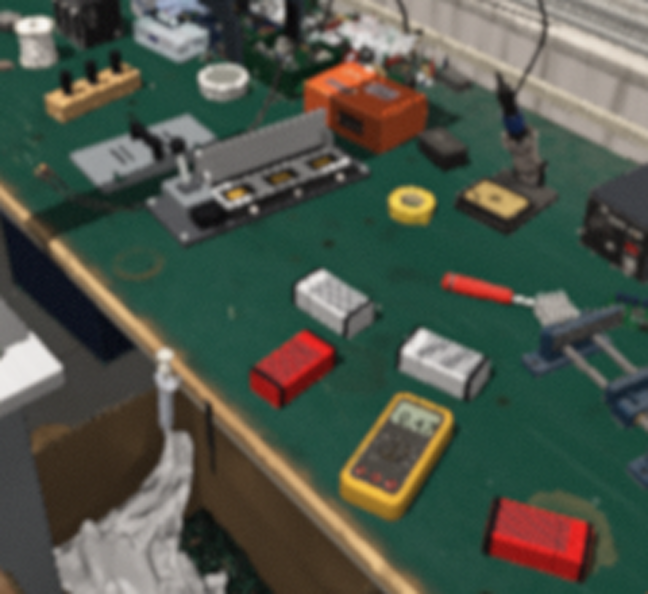

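View pics/w0.png

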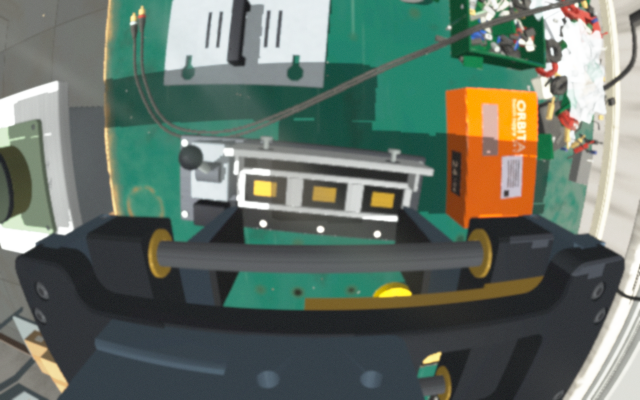

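```bash
cat >> h.py <<'E'
def lm(f,l,h,pmin=.3):
    return [(round(m['p'],2),np.round(m['point'],1),onplane(f,m['point'],h)[0].round(1),world(f,m['point'])[0].round(1)) for m in landmark_of(f['n'],l) if m['p']>pmin]
E
python3 - <<'E'
from h import *
f=cam('wrist')
for l,h in [('bay_0',12),('bay_1',12),('bay_2',12),('stud_left',52),('stud_right',52),('switch_tip',91),('keyhole_left',2.5),('keyhole_right',2.5),('guard',2.5),('stand',0)]:
    for r in lm(f,l,h): print(l,*r)
m=masks_of('wrist','stand')[0]; print(m['p'],m['box'])
P,uv=cloud(f,m['pixels'])
for z in (0,12,18,37,70): print(z,(abs(P[:,2]-z)<2).sum())
E
```

```text
bay_0 0.96 [263.4 186.2] [504.8 -16.5  12. ] [504.9 -16.3  12.7]
bay_0 0.61 [384.4 196.3] [657.  -29.7  12. ] [656.2 -28.7  15.8]
bay_0 0.61 [325.5 195. ] [582.4 -27.9  12. ] [582.3 -27.2  14.7]
bay_1 0.96 [263.4 186.2] [504.8 -16.5  12. ] [504.9 -16.3  12.7]
bay_1 0.61 [384.4 196.3] [657.  -29.7  12. ] [656.2 -28.7  15.8]
bay_1 0.61 [325.5 195. ] [582.4 -27.9  12. ] [582.3 -27.2  14.7]
bay_2 0.96 [263.4 186.2] [504.8 -16.5  12. ] [504.9 -16.3  12.7]
bay_2 0.61 [384.4 196.3] [657.  -29.7  12. ] [656.2 -28.7  15.8]
bay_2 0.61 [325.5 195. ] [582.4 -27.9  12. ] [582.3 -27.2  14.7]
stud_left 0.89 [395.3 154.4] [658.6  28.7  52. ] [657.9  29.1  54.9]
stud_right 0.78 [265.8 144.7] [516.6  39.   52. ] [517.1  39.3  54.7]
switch_tip 0.63 [191.3 157. ] [445.   32.4  91. ] [451.2  34.2 105. ]
keyhole_left 0.93 [189.4  72.1] [406.9 133.5   2.5] [405.3 134.1  -1.1]
keyhole_right 0.9 [294.5  73. ] [544.5 123.3   2.5] [544.2 123.8  -1.4]
guard 0.88 [240.5  40. ] [476.3 169.7   2.5] [485.2 160.6  37.1]
stand 0.88 [324.1 188.6] [580.8 -22.5   0. ] [580.6 -19.1  14.6]
0.86 [306.0, 186.1, 260.4, 106.5]
0 2
12 7747
18 3226
37 1812
70 1589
```

move_arm([
  {"x": -40,"y": -10,"z": -10},
  {"x": -40,"y": -10,"z": -10},
  {"x": -40,"y": -10,"z": -10},
  {"x": -40,"y": -10,"z": -10},
  {"x": -40,"y": -10,"z": -10},
  {"x": -40,"y": -10,"z": -10},
  {"x": -40,"y": -10,"z": -10},
  {"x": -40,"y": -10,"z": -10},
  {"x": -30,"y": -10,"z": -10},
])

```text
schema error: expected keys x, y, z, rx, ry, rz
```

move_arm([
  {"x": -46,"y": -11,"z": 0,"rx": 0,"ry": 0,"rz": 0},
  {"x": -46,"y": -11,"z": 0,"rx": 0,"ry": 0,"rz": 0},
  {"x": -46,"y": -11,"z": 0,"rx": 0,"ry": 0,"rz": 0},
  {"x": -46,"y": -11,"z": 0,"rx": 0,"ry": 0,"rz": 0},
  {"x": -46,"y": -11,"z": 0,"rx": 0,"ry": 0,"rz": 0},
  {"x": -46,"y": -11,"z": 0,"rx": 0,"ry": 0,"rz": 0},
  {"x": -46,"y": -11,"z": 0,"rx": 0,"ry": 0,"rz": 0},
  {"x": -46,"y": -11,"z": 0,"rx": 0,"ry": 0,"rz": 0},
  {"x": -46,"y": -11,"z": 0,"rx": 0,"ry": 0,"rz": 0},
  {"x": -46,"y": -11,"z": 0,"rx": 0,"ry": 0,"rz": 0},
])

```text
time_s: 3.65
ee_pos: [464.3, -461.9, 214.1]
ee_rot: [180.0, 0.0, 90.0]
force: [0.7, -0.4, 0.3]
gripper_width: 91.2
gripper_force: 0.0
```

```bash
cat >> h.py <<'E'
def modules(f,red=False,zt=30):
    out=[]
    for m in masks_of(f['n'],'module_1'):
        if m['p']<.3: continue
        P,uv=cloud(f,m['pixels']); c=f['img'][uv[:,1],uv[:,0]].astype(float)
        k=abs(P[:,2]-zt)<5
        if k.sum()<50: continue
        isred=np.median(c[:,0]-c[:,1])>60
        b=cv2.minAreaRect(P[k,:2].astype(np.float32))
        out.append((round(m['p'],2),isred,np.round(m['box']),np.round(b[0],1),np.round(b[1],1),round(b[2],1),np.median(P[k,2]).round(1)))
    return out
E
python3 - <<'E'
from h import *
f=cam('wrist'); save(f,'w1'); s=state(); print(s['ee_pos'],s['ee_rot'],s['qpos'],s['time_s'])
for r in modules(f): print(*r)
for r in lm(f,'module_1',0): print(*r)
E
```

```text
[ 461.9885186  -469.53052162  213.320464  ] [-179.93389203    0.41159319   89.74589301] [-46.29437135  25.86615741  77.91894618  -0.34355032  75.96474926
 -45.95743682] 3.7
0.81 False [335. 160.  62.  89.] [ 482.5 -444. ] [47.6 96.7] 16.7 30.8
0.81 False [315.  36.  48.  70.] [ 456.5 -291.3] [47.  83.2] 5.1 30.7
0.66 True [257. 293.  54.  29.] [ 367.7 -642.6] [48.7 43.3] 27.9 30.9
0.64 True [223.  78.  85.  54.] [ 347.9 -342.3] [96. 47.] 7.2 30.7
0.69 [333.1 155.1] [ 481.3 -441.3    0. ] [ 479.9 -437.3   31.6]
0.56 [265.6 309.5] [ 382.4 -672.4    0. ] [ 452.  -434.9  327. ]
0.55 [227.2  77. ] [ 347.9 -339.2    0. ] [ 357.3 -343.5   31.1]
```

View pics/w1.png

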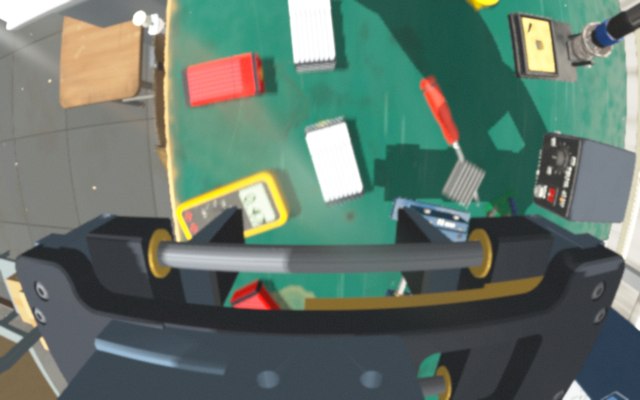

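```bash
cat >> h.py <<'E'
UP=np.array([0,0,1.])
def tilt(m,a):
    "tool frame: at a=0 points down with tool x along m; a tilts pointing towards -m (negative: towards +m); degrees"
    m=np.array(m,float); m/=np.linalg.norm(m); a=np.radians(a)
    z=-UP*np.cos(a)-m*np.sin(a); x=m*np.cos(a)-UP*np.sin(a)
    return np.c_[x,np.cross(z,x),z]
def hd(d): return np.array([np.cos(np.radians(d)),np.sin(np.radians(d)),0])
def tcp(pinch,Rm,off=None): return np.array(pinch)+(pinch_z if off is None else off)*Rm[:,2]
def cur():
    s=state(); return np.array(s['ee_pos']),R.from_euler('xyz',s['ee_rot'],degrees=True).as_matrix()
def plan(p1,R1,n,start=None):
    p0,R0=start or cur(); w=(R.from_matrix(R0.T@R1)).as_rotvec(); Rm=R0.copy()
    d=(np.array(p1)-p0)/n; st=np.round(w/n,4); p=p0.copy()
    for i in range(n):
        sh=np.round(Rm.T@((p0+d*(i+1))-p),1); print('{"x":%g,"y":%g,"z":%g,"rx":%g,"ry":%g,"rz":%g},'%(*sh,*st))
        p=p+Rm@sh; Rm=Rm@R.from_rotvec(st).as_matrix()
    return p,Rm
E
python3 - <<'E'
from h import *
s=state(); print(s['ee_pos'],s['ee_rot'])
m=hd(106.7); Rg=tilt(m,20)
g=np.array([482.5,-444,26])+10*m
a=plan(tcp(g+[0,0,70],Rg),Rg,6); print(); plan(tcp(g,Rg),Rg,4,a)
E
```

```text
[ 463.84898303 -462.44724352  213.17180445] [-1.79979378e+02 -1.88849477e-02  8.97665163e+01]
{"x":3.6,"y":2.9,"z":22.5,"rx":-0.0086,"ry":-0.0578,"rz":-0.0487},
{"x":4.8,"y":3,"z":22.2,"rx":-0.0086,"ry":-0.0578,"rz":-0.0487},
{"x":6,"y":3,"z":22,"rx":-0.0086,"ry":-0.0578,"rz":-0.0487},
{"x":7,"y":3.1,"z":21.6,"rx":-0.0086,"ry":-0.0578,"rz":-0.0487},
{"x":8.1,"y":3.4,"z":21.2,"rx":-0.0086,"ry":-0.0578,"rz":-0.0487},
{"x":9.2,"y":3.5,"z":20.8,"rx":-0.0086,"ry":-0.0578,"rz":-0.0487},

{"x":6,"y":0,"z":16.4,"rx":-0.0001,"ry":-0,"rz":-0.0001},
{"x":6,"y":0,"z":16.5,"rx":-0.0001,"ry":-0,"rz":-0.0001},
{"x":6,"y":0,"z":16.4,"rx":-0.0001,"ry":-0,"rz":-0.0001},
{"x":5.9,"y":0,"z":16.4,"rx":-0.0001,"ry":-0,"rz":-0.0001},
```

move_arm([
  {"x": 3.6,"y": 2.9,"z": 22.5,"rx": -0.0086,"ry": -0.0578,"rz": -0.0487},
  {"x": 4.8,"y": 3,"z": 22.2,"rx": -0.0086,"ry": -0.0578,"rz": -0.0487},
  {"x": 6,"y": 3,"z": 22,"rx": -0.0086,"ry": -0.0578,"rz": -0.0487},
  {"x": 7,"y": 3.1,"z": 21.6,"rx": -0.0086,"ry": -0.0578,"rz": -0.0487},
  {"x": 8.1,"y": 3.4,"z": 21.2,"rx": -0.0086,"ry": -0.0578,"rz": -0.0487},
  {"x": 9.2,"y": 3.5,"z": 20.8,"rx": -0.0086,"ry": -0.0578,"rz": -0.0487},
  {"x": 0,"y": 0,"z": 0,"rx": 0,"ry": 0,"rz": 0},
  {"x": 0,"y": 0,"z": 0,"rx": 0,"ry": 0,"rz": 0},
  {"x": 0,"y": 0,"z": 0,"rx": 0,"ry": 0,"rz": 0},
])

```text
time_s: 4.7
ee_pos: [484.1, -439.2, 81.2]
ee_rot: [179.8, 20.2, 106.8]
force: [-0.2, -0.2, -0.4]
gripper_width: 91.5
gripper_force: 0.0
```

Run:
```python
from h import *
s=state(); print(s['ee_pos'],s['ee_rot'])
m=hd(106.7); Rg=tilt(m,20)
g=np.array([482.5,-444,26])+10*m
print(tcp(g+[0,0,70],Rg))
a=plan(tcp(g,Rg),Rg,4)
f=cam('wrist'); save(f,'w2')
for r in modules(f): print(*r)
s=state(); print(s['ee_pos'],s['ee_rot'])
```

```text
[ 484.14190803 -439.16096847   81.24868388] [179.83816867  20.16928602 106.83427553]
[ 481.47411682 -440.58055329   78.33377873]
{"x":6.1,"y":-0.8,"z":17.2,"rx":0.0009,"ry":0.0007,"rz":0.0006},
{"x":6.2,"y":-0.8,"z":17.1,"rx":0.0009,"ry":0.0007,"rz":0.0006},
{"x":6.1,"y":-0.7,"z":17.2,"rx":0.0009,"ry":0.0007,"rz":0.0006},
{"x":6.1,"y":-0.8,"z":17.2,"rx":0.0009,"ry":0.0007,"rz":0.0006},
0.84 False [339.  21.  92.  39.] [ 458.9 -320.3] [47.6 25.4] 7.3 30.8
0.78 True [167.  26. 139.  50.] [ 348.7 -349.6] [96.5 33.9] 5.8 30.8
0.76 False [317. 178.  73. 129.] [ 482.4 -443. ] [47.  95.7] 15.9 30.8
[ 483.7038248  -439.42799843   81.06917767] [179.85530662  20.16886665 106.80924836]
```

View pics/w2.png

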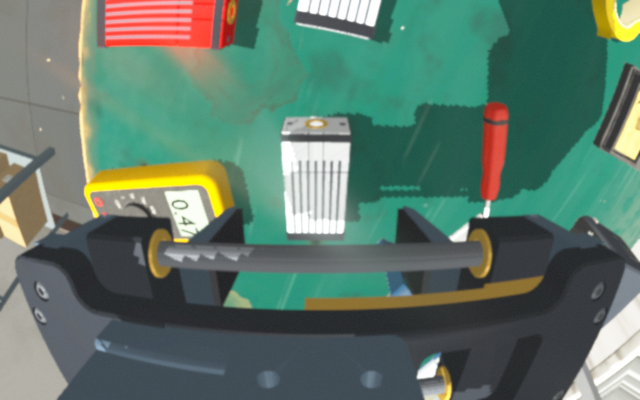

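move_arm([
  {"x": 0,"y": 0,"z": 0,"rx": 0,"ry": 0,"rz": 0},
  {"x": 6.1,"y": -0.8,"z": 17.2,"rx": 0,"ry": 0,"rz": 0},
  {"x": 6.2,"y": -0.8,"z": 17.1,"rx": 0,"ry": 0,"rz": 0},
  {"x": 6.1,"y": -0.7,"z": 17.2,"rx": 0,"ry": 0,"rz": 0},
  {"x": 6.1,"y": -0.8,"z": 17.2,"rx": 0,"ry": 0,"rz": 0},
  {"x": 0,"y": 0,"z": 0,"rx": 0,"ry": 0,"rz": 0},
], grip=0.68)

```text
time_s: 5.4
ee_pos: [480.1, -440.3, 6.1]
ee_rot: [180.0, 20.1, 106.9]
force: [-0.2, 0.7, 0.8]
gripper_width: 62.2
gripper_force: 0.2
```

move_arm([
  {"x": 0,"y": 0,"z": 0,"rx": 0,"ry": 0,"rz": 0},
  {"x": 0,"y": 0,"z": 0,"rx": 0,"ry": 0,"rz": 0},
  {"x": 0,"y": 0,"z": 0,"rx": 0,"ry": 0,"rz": 0},
  {"x": 0,"y": 0,"z": 0,"rx": 0,"ry": 0,"rz": 0},
  {"x": 0,"y": 0,"z": 0,"rx": 0,"ry": 0,"rz": 0},
], grip=0.3, squeeze=35)

```text
time_s: 5.9
ee_pos: [480.0, -439.8, 6.5]
ee_rot: [180.0, 20.1, 106.9]
force: [0.8, -1.1, 1.7]
gripper_width: 45.8
gripper_force: 35.0
```

Run:
```python
from h import *
s=state(); print(s['ee_pos'],s['ee_rot'],s['force'])
p,Rm=cur(); print('pinch',tcp(p,Rm,-pinch_z))
# stand frame from one view
yaw=-4.5; ys=hd(yaw); xs=hd(yaw-90); o=np.array([581.5,-24.5,0])
# lift: up 110 along world z while keeping; then turn and travel
m2=-xs; Rf=tilt(m2,-70)   # final: pointing +stand(-x), 20 deg below horizontal
pin_mod=0
# grasp in module frame: along +x by d, height above bottom
gb=o+0*ys
pf=gb+[0,0,12+48+10+60]; 
c=pf+xs*(26-15)*0
a=plan(p+[0,0,120],Rm,4)
print()
plan(tcp(pf,Rf),Rf,20,a)
```

```text
[ 480.02983428 -439.83007187    6.52130513] [179.96640952  20.06036511 106.90531045] [ 0.79294936 -1.09831713  1.67569184]
pinch [ 478.14409866 -433.66335541   24.18073913]
{"x":-10.3,"y":0,"z":-28.2,"rx":0,"ry":0,"rz":0},
{"x":-10.3,"y":0,"z":-28.2,"rx":0,"ry":0,"rz":0},
{"x":-10.3,"y":0,"z":-28.1,"rx":0,"ry":0,"rz":0},
{"x":-10.3,"y":0.1,"z":-28.2,"rx":0,"ry":0,"rz":0},

{"x":18.1,"y":11.2,"z":-6.4,"rx":-0.0087,"ry":0.0776,"rz":0.0188},
{"x":18.8,"y":10.9,"z":-5,"rx":-0.0087,"ry":0.0776,"rz":0.0188},
{"x":19.2,"y":10.6,"z":-3.3,"rx":-0.0087,"ry":0.0776,"rz":0.0188},
{"x":19.7,"y":10.3,"z":-1.8,"rx":-0.0087,"ry":0.0776,"rz":0.0188},
{"x":19.9,"y":9.9,"z":-0.1,"rx":-0.0087,"ry":0.0776,"rz":0.0188},
{"x":20.1,"y":9.5,"z":1.5,"rx":-0.0087,"ry":0.0776,"rz":0.0188},
{"x":20,"y":9.1,"z":3.2,"rx":-0.0087,"ry":0.0776,"rz":0.0188},
{"x":20,"y":8.7,"z":4.8,"rx":-0.0087,"ry":0.0776,"rz":0.0188},
{"x":19.6,"y":8.3,"z":6.4,"rx":-0.0087,"ry":0.0776,"rz":0.0188},
{"x":19.2,"y":7.8,"z":7.9,"rx":-0.0087,"ry":0.0776,"rz":0.0188},
{"x":18.7,"y":7.4,"z":9.5,"rx":-0.0087,"ry":0.0776,"rz":0.0188},
{"x":18.1,"y":7,"z":11,"rx":-0.0087,"ry":0.0776,"rz":0.0188},
{"x":17.2,"y":6.6,"z":12.5,"rx":-0.0087,"ry":0.0776,"rz":0.0188},
{"x":16.4,"y":6.1,"z":13.8,"rx":-0.0087,"ry":0.0776,"rz":0.0188},
{"x":15.3,"y":5.7,"z":15,"rx":-0.0087,"ry":0.0776,"rz":0.0188},
{"x":14.3,"y":5.3,"z":16.3,"rx":-0.0087,"ry":0.0776,"rz":0.0188},
{"x":13,"y":4.9,"z":17.4,"rx":-0.0087,"ry":0.0776,"rz":0.0188},
{"x":11.7,"y":4.4,"z":18.3,"rx":-0.0087,"ry":0.0776,"rz":0.0188},
{"x":10.4,"y":4.2,"z":19.3,"rx":-0.0087,"ry":0.0776,"rz":0.0188},
{"x":8.9,"y":3.7,"z":20,"rx":-0.0087,"ry":0.0776,"rz":0.0188},
```

Run:
```python
from h import *
p,Rm=cur()
a=plan(p+[0,0,120],Rm,4)
print()
plan([575,-70,250],tilt(hd(85.5),0),12,a)
```

```text
{"x":-10.3,"y":0,"z":-28.2,"rx":0,"ry":0,"rz":0},
{"x":-10.3,"y":0,"z":-28.2,"rx":0,"ry":0,"rz":0},
{"x":-10.3,"y":0,"z":-28.1,"rx":0,"ry":0,"rz":0},
{"x":-10.3,"y":0.1,"z":-28.2,"rx":0,"ry":0,"rz":0},

{"x":22,"y":16.5,"z":-19,"rx":0.0055,"ry":0.0288,"rz":0.0308},
{"x":23.1,"y":15.8,"z":-18.4,"rx":0.0055,"ry":0.0288,"rz":0.0308},
{"x":24,"y":14.9,"z":-17.8,"rx":0.0055,"ry":0.0288,"rz":0.0308},
{"x":25,"y":14.1,"z":-17.2,"rx":0.0055,"ry":0.0288,"rz":0.0308},
{"x":25.9,"y":13.2,"z":-16.6,"rx":0.0055,"ry":0.0288,"rz":0.0308},
{"x":26.7,"y":12.3,"z":-15.8,"rx":0.0055,"ry":0.0288,"rz":0.0308},
{"x":27.6,"y":11.3,"z":-15.2,"rx":0.0055,"ry":0.0288,"rz":0.0308},
{"x":28.3,"y":10.5,"z":-14.4,"rx":0.0055,"ry":0.0288,"rz":0.0308},
{"x":29.1,"y":9.4,"z":-13.6,"rx":0.0055,"ry":0.0288,"rz":0.0308},
{"x":29.7,"y":8.5,"z":-12.8,"rx":0.0055,"ry":0.0288,"rz":0.0308},
{"x":30.3,"y":7.5,"z":-12,"rx":0.0055,"ry":0.0288,"rz":0.0308},
{"x":30.8,"y":6.5,"z":-11.2,"rx":0.0055,"ry":0.0288,"rz":0.0308},
```

move_arm([
  {"x": -10.3,"y": 0,"z": -28.2,"rx": 0,"ry": 0,"rz": 0},
  {"x": -10.3,"y": 0,"z": -28.2,"rx": 0,"ry": 0,"rz": 0},
  {"x": -10.3,"y": 0,"z": -28.2,"rx": 0,"ry": 0,"rz": 0},
  {"x": -10.3,"y": 0,"z": -28.2,"rx": 0,"ry": 0,"rz": 0},
  {"x": 22,"y": 16.5,"z": -19,"rx": 0.0055,"ry": 0.0288,"rz": 0.0308},
  {"x": 23.1,"y": 15.8,"z": -18.4,"rx": 0.0055,"ry": 0.0288,"rz": 0.0308},
  {"x": 24,"y": 14.9,"z": -17.8,"rx": 0.0055,"ry": 0.0288,"rz": 0.0308},
  {"x": 25,"y": 14.1,"z": -17.2,"rx": 0.0055,"ry": 0.0288,"rz": 0.0308},
  {"x": 25.9,"y": 13.2,"z": -16.6,"rx": 0.0055,"ry": 0.0288,"rz": 0.0308},
  {"x": 26.7,"y": 12.3,"z": -15.8,"rx": 0.0055,"ry": 0.0288,"rz": 0.0308},
])

```text
time_s: 6.9
ee_pos: [526.7, -252.9, 187.6]
ee_rot: [179.2, 9.8, 96.0]
force: [-0.6, -0.2, -2.3]
gripper_width: 45.9
gripper_force: 35.0
```

move_arm([
  {"x": 27.6,"y": 11.3,"z": -15.2,"rx": 0.0055,"ry": 0.0288,"rz": 0.0308},
  {"x": 28.3,"y": 10.5,"z": -14.4,"rx": 0.0055,"ry": 0.0288,"rz": 0.0308},
  {"x": 29.1,"y": 9.4,"z": -13.6,"rx": 0.0055,"ry": 0.0288,"rz": 0.0308},
  {"x": 29.7,"y": 8.5,"z": -12.8,"rx": 0.0055,"ry": 0.0288,"rz": 0.0308},
  {"x": 30.3,"y": 7.5,"z": -12,"rx": 0.0055,"ry": 0.0288,"rz": 0.0308},
  {"x": 30.8,"y": 6.5,"z": -11.2,"rx": 0.0055,"ry": 0.0288,"rz": 0.0308},
  {"x": 0,"y": 0,"z": 0,"rx": 0,"ry": 0,"rz": 0},
  {"x": 0,"y": 0,"z": 0,"rx": 0,"ry": 0,"rz": 0},
  {"x": 0,"y": 0,"z": 0,"rx": 0,"ry": 0,"rz": 0},
  {"x": 0,"y": 0,"z": 0,"rx": 0,"ry": 0,"rz": 0},
])

```text
time_s: 7.9
ee_pos: [574.1, -70.6, 249.2]
ee_rot: [-179.9, 0.0, 85.5]
force: [0.4, -0.0, -2.1]
gripper_width: 45.8
gripper_force: 35.0
```

Run:
```python
from h import *
s=state(); print(s['ee_pos'],s['ee_rot'],s['gripper_width'])
f=cam('wrist'); save(f,'w3')
for l,h in [('bay_0',12),('stud_left',52),('stud_right',52),('switch_tip',91),('keyhole_left',2.5),('keyhole_right',2.5),('stand',0)]:
    for r in lm(f,l,h): print(l,*r)
m=masks_of('wrist','stand')[0]; print(m['p'],m['box'])
H,W=f['z_map'].shape; vv,uu=np.mgrid[:H,:W]
P=world(f,np.c_[uu.ravel(),vv.ravel()]).reshape(H,W,3); ok=(f['z_map']>0)
reg=ok&(abs(P[...,0]-580)<135)&(abs(P[...,1]+10)<90)
k=reg&(abs(P[...,2]-70)<4)
Q=P[k]; print('rail',len(Q),np.median(Q[:,2]),cv2.minAreaRect(Q[:,:2].astype(np.float32)))
# line fit of rail top
v,u_=np.linalg.svd(Q[:,:2]-Q[:,:2].mean(0),full_matrices=False)[1:]; print('dir',np.degrees(np.arctan2(u_[0,1],u_[0,0])),Q.mean(0))
k2=reg&(abs(P[...,2]-13)<2.0); print('base',np.median(P[k2][:,2]),cv2.minAreaRect(P[k2][:,:2].astype(np.float32)))
np.save('w3.npy',P)
```

```text
[574.10879283 -70.55479545 249.17204612] [-1.79867837e+02  3.58363497e-03  8.54647419e+01] 45.787426065475096
bay_0 0.62 [265.1 136.6] [504.8 -21.9  12. ] [505.2 -21.8  14.2]
bay_0 0.6 [324.  134.4] [582.9 -26.   12. ] [582.9 -25.8  14. ]
bay_0 0.55 [378.6 135.6] [655.2 -32.4  12. ] [654.9 -32.3  14. ]
stud_left 0.96 [383.3  87.8] [657.4  27.9  52. ] [656.9  27.7  54.4]
stud_right 0.97 [264.6  86.7] [517.1  40.1  52. ] [517.6  39.7  54.9]
switch_tip 0.6 [194.   99.7] [442.1  32.8  91. ] [449.   31.1 107.5]
keyhole_left 0.61 [193.   39.2] [409.7 131.1   2.5] [408.9 131.7   0.6]
keyhole_right 0.73 [288.5  26.6] [547.3 126.6   2.5] [547.1 127.    1.1]
stand 0.75 [322.  135.1] [580.2 -27.4   0. ] [580.2 -26.7  12.5]Traceback (most recent call last):
  File "<stdin>", line 6, in <module>
IndexError: list index out of range
```

View pics/w3.png

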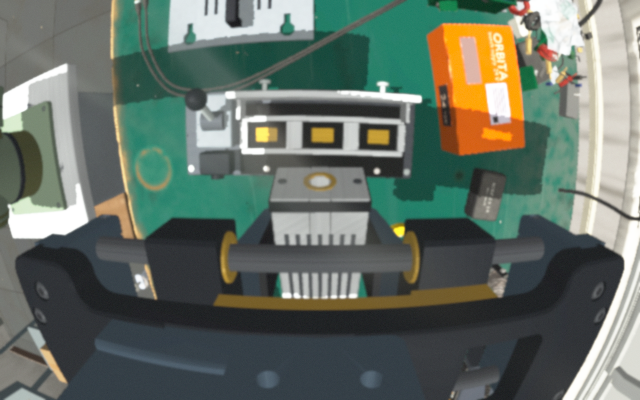

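Run:
```python
from h import *
f=cam('wrist')
for l,h in [('bay_0',12),('stud_left',52),('stud_right',52)]:
    for r in lm(f,l,h): print(l,*r)
H,W=f['z_map'].shape; vv,uu=np.mgrid[:H,:W]
P=world(f,np.c_[uu.ravel(),vv.ravel()]).reshape(H,W,3); ok=(f['z_map']>0)
reg=ok&(abs(P[...,0]-580)<135)&(abs(P[...,1]+10)<90)
k=reg&(abs(P[...,2]-70)<4)&(vv<130)
Q=P[k]; print('rail',len(Q),np.median(Q[:,2]),cv2.minAreaRect(Q[:,:2].astype(np.float32)))
_,_,V=np.linalg.svd(Q[:,:2]-Q[:,:2].mean(0),full_matrices=False); print('dir',np.degrees(np.arctan2(V[0,1],V[0,0])),Q.mean(0))
k2=reg&(abs(P[...,2]-12.5)<2.0); print('base',np.median(P[k2][:,2]),cv2.minAreaRect(P[k2][:,:2].astype(np.float32)))
np.save('w3.npy',P); print(P[150:152,420:470:10,2])
# box
b=ok&(P[...,0]>700)&(P[...,0]<900)&(abs(P[...,1])<150)&(P[...,2]>40); print('box',P[b].min(0),P[b].max(0))
# in-hand module top z
g=ok&(abs(P[...,0]-575)<30)&(vv>170)&(vv<225)&(P[...,2]>200); print('mod',P[g].min(0),P[g].max(0),np.median(P[g],0))
```

```text
bay_0 0.96 [380.5 135.8] [659.  -32.2  12. ] [658.5 -32.   14.9]
bay_0 0.95 [262.7 134.7] [502.7 -18.4  12. ] [503.1 -18.4  14.2]
bay_0 0.79 [322.3 136.4] [581.5 -27.8  12. ] [581.5 -27.6  16. ]
bay_0 0.46 [319.5 132.8] [578.2 -22.8  12. ] [578.2 -22.7  12.8]
stud_left 0.57 [379.8  88.9] [654.1  27.5  52. ] [654.   27.5  52.8]
stud_right 0.56 [263.3  85.5] [516.5  42.4  52. ] [517.1  41.9  55.9]
rail 1402 70.38488888602166 ((571.316162109375, 24.473373413085938), (24.0311279296875, 251.16990661621094), 88.70872497558594)
dir -5.082643928658631 [582.20278417  23.54159289  70.32500882]
base 13.277921153569714 ((572.020751953125, -23.383590698242188), (116.20182037353516, 265.3030700683594), 84.23721313476562)
[[ 2.3766998   0.71838421  2.06790547 36.96105063 60.08958638]
 [ 0.65020407  0.16171666  1.40214939 36.48215593 62.58185266]]
box [736.28093929 -57.89482097  40.00015751] [899.9976649  149.97923733  65.1693092 ]
mod [545.01576277 -55.59226458 254.32725075] [604.9744532  -27.17997997 340.30603084] [576.40424716 -37.58730829 282.79893669]
```

```bash
cat >> h.py <<'E'
YAW=-5.05; YS=hd(YAW); XS=hd(YAW-90); O=np.array([581.2,-25.8,0])
def st(x,y,z): return O+x*XS+y*YS+np.array([0,0,z])
E
python3 - <<'E'
from h import *
Rf=tilt(-XS,-69.94)
pf=st(9.0,0,70.6+50)
a=plan(tcp(pf,Rf),Rf,10)
E
```

```text
{"x":5.3,"y":0.3,"z":13.6,"rx":-0.0007,"ry":0.122,"rz":0.0008},
{"x":3.6,"y":0.3,"z":14.1,"rx":-0.0007,"ry":0.122,"rz":0.0008},
{"x":1.9,"y":0.3,"z":14.5,"rx":-0.0007,"ry":0.122,"rz":0.0008},
{"x":0.1,"y":0.3,"z":14.5,"rx":-0.0007,"ry":0.122,"rz":0.0008},
{"x":-1.7,"y":0.2,"z":14.5,"rx":-0.0007,"ry":0.122,"rz":0.0008},
{"x":-3.4,"y":0.3,"z":14.2,"rx":-0.0007,"ry":0.122,"rz":0.0008},
{"x":-5.2,"y":0.2,"z":13.6,"rx":-0.0007,"ry":0.122,"rz":0.0008},
{"x":-6.7,"y":0.3,"z":13,"rx":-0.0007,"ry":0.122,"rz":0.0008},
{"x":-8.3,"y":0.2,"z":12,"rx":-0.0007,"ry":0.122,"rz":0.0008},
{"x":-9.7,"y":0.3,"z":10.9,"rx":-0.0007,"ry":0.122,"rz":0.0008},
```

move_arm([
  {"x": 5.3,"y": 0.3,"z": 13.6,"rx": -0.0007,"ry": 0.122,"rz": 0.0008},
  {"x": 3.6,"y": 0.3,"z": 14.1,"rx": -0.0007,"ry": 0.122,"rz": 0.0008},
  {"x": 1.9,"y": 0.3,"z": 14.5,"rx": -0.0007,"ry": 0.122,"rz": 0.0008},
  {"x": 0.1,"y": 0.3,"z": 14.5,"rx": -0.0007,"ry": 0.122,"rz": 0.0008},
  {"x": -1.7,"y": 0.2,"z": 14.5,"rx": -0.0007,"ry": 0.122,"rz": 0.0008},
  {"x": -3.4,"y": 0.3,"z": 14.2,"rx": -0.0007,"ry": 0.122,"rz": 0.0008},
  {"x": -5.2,"y": 0.2,"z": 13.6,"rx": -0.0007,"ry": 0.122,"rz": 0.0008},
  {"x": -6.7,"y": 0.3,"z": 13,"rx": -0.0007,"ry": 0.122,"rz": 0.0008},
  {"x": -8.3,"y": 0.2,"z": 12,"rx": -0.0007,"ry": 0.122,"rz": 0.0008},
  {"x": -9.7,"y": 0.3,"z": 10.9,"rx": -0.0007,"ry": 0.122,"rz": 0.0008},
])

```text
time_s: 9.55
ee_pos: [582.7, -18.3, 113.3]
ee_rot: [179.5, -70.0, 85.3]
force: [0.7, 0.3, -3.0]
gripper_width: 46.0
gripper_force: 35.0
```

move_arm([
  {"x": 0,"y": 0,"z": 0,"rx": 0,"ry": 0,"rz": 0},
  {"x": 0,"y": 0,"z": 0,"rx": 0,"ry": 0,"rz": 0},
  {"x": 0,"y": 0,"z": 0,"rx": 0,"ry": 0,"rz": 0},
])

```text
time_s: 9.85
ee_pos: [582.8, -17.4, 116.0]
ee_rot: [179.2, -69.7, 85.7]
force: [0.0, -0.1, -2.4]
gripper_width: 45.9
gripper_force: 35.0
```

Run:
```python
from h import *
s=state(); print(s['qpos'],s['ee_rot'],s['force'],s['gripper_width'])
p,Rm=cur(); pin=tcp(p,Rm,-pinch_z); d=pin-O; print('pinch stand',d@XS,d@YS,d[2])
Rf=tilt(-XS,-69.94); print(np.degrees(R.from_matrix(Rm.T@Rf).as_rotvec()))
plan(tcp(st(9,0,72),Rf),Rf,5)
f=cam('side'); a=f['img'][180:260,260:360]; cv2.imwrite('pics/s1.png',cv2.resize(a[:,:,::-1],None,fx=7,fy=7,interpolation=cv2.INTER_CUBIC))
f=cam('scene'); save(f,'sc1')
```

```text
[-31.83929454  43.03725108  98.10435117  56.90795401  89.69629934
 -56.20170964] [179.23183987 -69.71414551  85.70508936] [ 0.03749859 -0.06881554 -2.38287435] 45.867901719481544
pinch stand 9.092042823393873 0.8657720406320794 122.47727624545898
[0.05938814 0.22409919 0.26190276]
{"x":-9.4,"y":-0.2,"z":3.5,"rx":0.0002,"ry":0.0008,"rz":0.0009},
{"x":-9.5,"y":-0.2,"z":3.5,"rx":0.0002,"ry":0.0008,"rz":0.0009},
{"x":-9.5,"y":-0.2,"z":3.5,"rx":0.0002,"ry":0.0008,"rz":0.0009},
{"x":-9.4,"y":-0.2,"z":3.5,"rx":0.0002,"ry":0.0008,"rz":0.0009},
{"x":-9.5,"y":-0.2,"z":3.5,"rx":0.0002,"ry":0.0008,"rz":0.0009},
```

View pics/sc1.png

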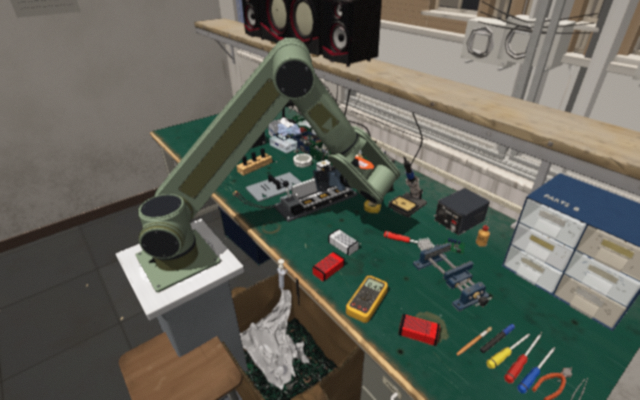

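move_arm([
  {"x": -9.4,"y": -0.2,"z": 3.5,"rx": 0.0002,"ry": 0.0008,"rz": 0.0009},
  {"x": -9.4,"y": -0.2,"z": 3.5,"rx": 0.0002,"ry": 0.0008,"rz": 0.0009},
  {"x": -9.4,"y": -0.2,"z": 3.5,"rx": 0.0002,"ry": 0.0008,"rz": 0.0009},
  {"x": -9.4,"y": -0.2,"z": 3.5,"rx": 0.0002,"ry": 0.0008,"rz": 0.0009},
  {"x": -9.4,"y": -0.2,"z": 3.5,"rx": 0.0002,"ry": 0.0008,"rz": 0.0009},
  {"x": 0,"y": 0,"z": 0,"rx": 0,"ry": 0,"rz": 0},
  {"x": 0,"y": 0,"z": 0,"rx": 0,"ry": 0,"rz": 0},
])

```text
time_s: 10.65
ee_pos: [580.9, -16.1, 65.5]
ee_rot: [-179.3, -70.5, 84.3]
force: [-0.6, 1.1, 5.2]
gripper_width: 46.0
gripper_force: 35.0
```

move_arm([
  {"x": -0.9,"y": 0,"z": 0.35,"rx": 0,"ry": 0,"rz": 0},
  {"x": -0.9,"y": 0,"z": 0.35,"rx": 0,"ry": 0,"rz": 0},
  {"x": 0,"y": 0,"z": 0,"rx": 0,"ry": 0,"rz": 0},
])

```text
time_s: 10.95
ee_pos: [580.8, -16.2, 65.4]
ee_rot: [-179.5, -70.6, 84.5]
force: [-2.6, -2.8, 11.0]
gripper_width: 45.5
gripper_force: 35.0
```

```bash
cat >> h.py <<'E'
def rep():
    s=state(); p,Rm=cur(); pin=tcp(p,Rm,-pinch_z); d=pin-O
    print('pinch stand %.1f %.1f %.1f'%(d@XS,d@YS,d[2]),'world',pin.round(1),'F',s['force'].round(1),'rot',np.round(s['ee_rot'],1),'w',round(s['gripper_width'],1),'t',s['time_s'])
E
python3 -c "
from h import *
rep()"
```

```text
pinch stand 8.2 -1.2 71.7 world [579.3 -33.8  71.7] F [-2.6 -2.8 11. ] rot [-179.5  -70.6   84.5] w 45.5 t 10.95
```

move_arm([
  {"x": 0,"y": 0,"z": 0,"rx": 0,"ry": 0,"rz": 0},
  {"x": 0,"y": 0,"z": 0,"rx": 0,"ry": 0,"rz": 0},
  {"x": 0,"y": 0,"z": 0,"rx": 0,"ry": 0,"rz": 0},
  {"x": 0,"y": 0,"z": -5,"rx": 0,"ry": 0,"rz": 0},
  {"x": 0,"y": 0,"z": -15,"rx": 0,"ry": 0,"rz": 0},
  {"x": 0,"y": 0,"z": -20,"rx": 0,"ry": 0,"rz": 0},
  {"x": 0,"y": 0,"z": -20,"rx": 0,"ry": 0,"rz": 0},
  {"x": 0,"y": 0,"z": -20,"rx": 0,"ry": 0,"rz": 0},
  {"x": 0,"y": 0,"z": -20,"rx": 0,"ry": 0,"rz": 0},
  {"x": 0,"y": 0,"z": 0,"rx": 0,"ry": 0,"rz": 0},
], grip=0.62)

```text
time_s: 11.95
ee_pos: [573.4, -113.9, 96.8]
ee_rot: [-179.8, -70.0, 84.6]
force: [-0.1, -0.3, 0.5]
gripper_width: 56.7
gripper_force: 0.0
```

Run:
```python
from h import *
rep()
f=cam('wrist'); save(f,'w4')
for m in masks_of('wrist','module_1')[:2]:
    P,uv=cloud(f,m['pixels']); print(m['p'],m['box'],P.max(0),np.median(P,0))
    k=(P[:,2]>104)&(P[:,2]<115); print(k.sum(),cv2.minAreaRect(P[k][:,:2].astype(np.float32)),np.median(P[k][:,2]))
```

```text
pinch stand 106.1 -0.1 103.2 world [ 571.8 -131.5  103.2] F [-0.1 -0.3  0.5] rot [-179.8  -70.    84.6] w 56.7 t 11.95
0.77 [317.6, 192.5, 66.0, 107.8] [613.24012869 224.06780395 160.70408484] [579.04847763 -38.82442735  78.13008224]
1209 ((580.1987915039062, -24.825498580932617), (32.97393798828125, 47.49431228637695), 84.70707702636719) 108.19629449246335
```

View pics/w4.png

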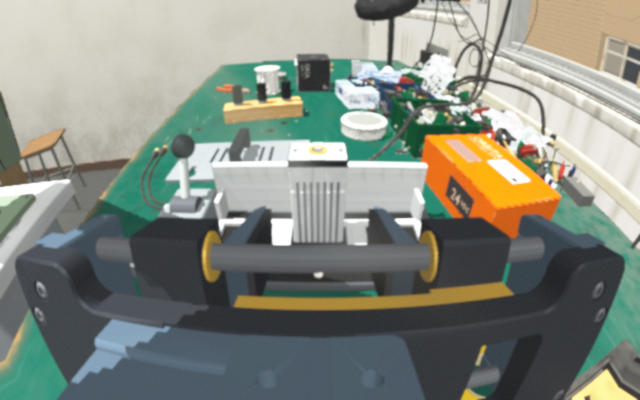

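Run:
```python
from h import *
Rg=tilt(hd(95.5),20)
g=np.array([456.,-285,96])
plan(tcp(g,Rg),Rg,14)
```

```text
{"x":-5.8,"y":-7.1,"z":-12.3,"rx":0.006,"ry":-0.112,"rz":-0.0135},
{"x":-7.1,"y":-7.3,"z":-11.6,"rx":0.006,"ry":-0.112,"rz":-0.0135},
{"x":-8.2,"y":-7.4,"z":-10.6,"rx":0.006,"ry":-0.112,"rz":-0.0135},
{"x":-9.3,"y":-7.6,"z":-9.7,"rx":0.006,"ry":-0.112,"rz":-0.0135},
{"x":-10.1,"y":-7.8,"z":-8.5,"rx":0.006,"ry":-0.112,"rz":-0.0135},
{"x":-10.9,"y":-7.9,"z":-7.2,"rx":0.006,"ry":-0.112,"rz":-0.0135},
{"x":-11.6,"y":-8.2,"z":-6,"rx":0.006,"ry":-0.112,"rz":-0.0135},
{"x":-12.1,"y":-8.4,"z":-4.6,"rx":0.006,"ry":-0.112,"rz":-0.0135},
{"x":-12.3,"y":-8.5,"z":-3.1,"rx":0.006,"ry":-0.112,"rz":-0.0135},
{"x":-12.5,"y":-8.8,"z":-1.7,"rx":0.006,"ry":-0.112,"rz":-0.0135},
{"x":-12.6,"y":-8.9,"z":-0.3,"rx":0.006,"ry":-0.112,"rz":-0.0135},
{"x":-12.3,"y":-9,"z":1.2,"rx":0.006,"ry":-0.112,"rz":-0.0135},
{"x":-12,"y":-9.3,"z":2.6,"rx":0.006,"ry":-0.112,"rz":-0.0135},
{"x":-11.5,"y":-9.3,"z":4,"rx":0.006,"ry":-0.112,"rz":-0.0135},
```

move_arm([
  {"x": -5.8,"y": -7.1,"z": -12.3,"rx": 0.006,"ry": -0.112,"rz": -0.0135},
  {"x": -7.1,"y": -7.3,"z": -11.6,"rx": 0.006,"ry": -0.112,"rz": -0.0135},
  {"x": -8.2,"y": -7.4,"z": -10.6,"rx": 0.006,"ry": -0.112,"rz": -0.0135},
  {"x": -9.3,"y": -7.6,"z": -9.7,"rx": 0.006,"ry": -0.112,"rz": -0.0135},
  {"x": -10.1,"y": -7.8,"z": -8.5,"rx": 0.006,"ry": -0.112,"rz": -0.0135},
  {"x": -10.9,"y": -7.9,"z": -7.2,"rx": 0.006,"ry": -0.112,"rz": -0.0135},
  {"x": -11.6,"y": -8.2,"z": -6,"rx": 0.006,"ry": -0.112,"rz": -0.0135},
])

```text
time_s: 12.75
ee_pos: [514.3, -200.3, 87.2]
ee_rot: [177.7, -24.9, 91.2]
force: [0.5, 1.0, 0.2]
gripper_width: 56.8
gripper_force: 0.0
```

move_arm([
  {"x": -12.1,"y": -8.4,"z": -4.6,"rx": 0.006,"ry": -0.112,"rz": -0.0135},
  {"x": -12.3,"y": -8.5,"z": -3.1,"rx": 0.006,"ry": -0.112,"rz": -0.0135},
  {"x": -12.5,"y": -8.8,"z": -1.7,"rx": 0.006,"ry": -0.112,"rz": -0.0135},
  {"x": -12.6,"y": -8.9,"z": -0.3,"rx": 0.006,"ry": -0.112,"rz": -0.0135},
  {"x": -12.3,"y": -9,"z": 1.2,"rx": 0.006,"ry": -0.112,"rz": -0.0135},
  {"x": -12,"y": -9.3,"z": 2.6,"rx": 0.006,"ry": -0.112,"rz": -0.0135},
  {"x": -11.5,"y": -9.3,"z": 4,"rx": 0.006,"ry": -0.112,"rz": -0.0135},
  {"x": 0,"y": 0,"z": 0,"rx": 0,"ry": 0,"rz": 0},
  {"x": 0,"y": 0,"z": 0,"rx": 0,"ry": 0,"rz": 0},
  {"x": 0,"y": 0,"z": 0,"rx": 0,"ry": 0,"rz": 0},
], grip=0.68)

```text
time_s: 13.75
ee_pos: [457.8, -290.8, 78.5]
ee_rot: [180.0, 19.9, 95.5]
force: [0.5, 1.1, 0.6]
gripper_width: 61.9
gripper_force: 0.0
```

Run:
```python
from h import *
rep()
f=cam('wrist'); save(f,'w5')
for r in modules(f): print(*r)
Rg=tilt(hd(95.5),20); p,Rm=cur(); print(np.degrees(R.from_matrix(Rm.T@Rg).as_rotvec()))
```

```text
pinch stand 268.5 -100.8 96.2 world [ 457.1 -284.4   96.2] F [0.5 1.1 0.6] rot [180.   19.9  95.5] w 61.9 t 13.75
0.91 True [188. 214. 113.  56.] [ 347.1 -336.1] [95.6 37. ] 6.6 30.6
0.88 False [318. 171.  76. 130.] [ 455.7 -283.5] [47.1 95.3] 5.3 30.8
[ 0.03884396 -0.07636252  0.00228203]
```

Run:
```python
from h import *
Rg=tilt(hd(95.4),20)
plan(tcp(np.array([454.8,-273.5,26]),Rg),Rg,4)
```

```text
{"x":8.7,"y":-0.3,"z":15.5,"rx":0.0003,"ry":-0.0003,"rz":0.0004},
{"x":8.6,"y":-0.3,"z":15.6,"rx":0.0003,"ry":-0.0003,"rz":0.0004},
{"x":8.7,"y":-0.2,"z":15.5,"rx":0.0003,"ry":-0.0003,"rz":0.0004},
{"x":8.7,"y":-0.3,"z":15.5,"rx":0.0003,"ry":-0.0003,"rz":0.0004},
```

move_arm([
  {"x": 8.7,"y": -0.3,"z": 15.5,"rx": 0,"ry": 0,"rz": 0},
  {"x": 8.7,"y": -0.3,"z": 15.5,"rx": 0,"ry": 0,"rz": 0},
  {"x": 8.7,"y": -0.3,"z": 15.5,"rx": 0,"ry": 0,"rz": 0},
  {"x": 8.7,"y": -0.3,"z": 15.5,"rx": 0,"ry": 0,"rz": 0},
  {"x": 0,"y": 0,"z": 0,"rx": 0,"ry": 0,"rz": 0},
])

```text
time_s: 14.35
ee_pos: [454.4, -279.5, 6.8]
ee_rot: [-179.9, 19.9, 95.6]
force: [0.2, 0.4, 0.8]
gripper_width: 62.3
gripper_force: 0.0
```

move_arm([
  {"x": 0,"y": 0,"z": 0,"rx": 0,"ry": 0,"rz": 0},
  {"x": 0,"y": 0,"z": 0,"rx": 0,"ry": 0,"rz": 0},
  {"x": 0,"y": 0,"z": 0,"rx": 0,"ry": 0,"rz": 0},
  {"x": 0,"y": 0,"z": 0,"rx": 0,"ry": 0,"rz": 0},
  {"x": 0,"y": 0,"z": 0,"rx": 0,"ry": 0,"rz": 0},
], grip=0.3, squeeze=35)

```text
time_s: 14.85
ee_pos: [455.0, -279.7, 8.9]
ee_rot: [180.0, 20.0, 95.6]
force: [0.5, -0.6, 3.8]
gripper_width: 45.5
gripper_force: 35.0
```

Run:
```python
from h import *
rep(); p,Rm=cur(); pin=tcp(p,Rm,-pinch_z); h=Rm[:,0]*[1,1,0]; h/=np.linalg.norm(h)
dx=(pin-[455.7,-283.5,0])@h; dz=pin[2]-15; print(dx,dz)
a=plan(p+[0,0,150],Rm,4); print()
t0=np.degrees(np.arcsin(-Rm[2,0])); print('tilt',t0)
Rf=tilt(-XS,t0-90)
print('target',dz,48+12+dx)
b=plan(tcp(st(dz,-74,60+dx+35),Rf),Rf,14,a)
```

```text
pinch stand 257.7 -104.6 26.6 world [ 454.4 -273.3   26.6] F [ 0.5 -0.6  3.8] rot [180.   20.   95.6] w 45.5 t 14.85
10.262041618969763 11.573656102991677
{"x":-12.8,"y":0,"z":-35.2,"rx":0,"ry":0,"rz":0},
{"x":-12.9,"y":0.1,"z":-35.3,"rx":0,"ry":0,"rz":0},
{"x":-12.8,"y":-0,"z":-35.2,"rx":0,"ry":0,"rz":0},
{"x":-12.8,"y":0,"z":-35.2,"rx":0,"ry":0,"rz":0},

tilt 20.014261398003114
target 11.573656102991677 70.26204161896976
{"x":18.9,"y":5.6,"z":-2.3,"rx":-0.0062,"ry":0.1118,"rz":0.0134},
{"x":19.2,"y":5.4,"z":-0.2,"rx":-0.0062,"ry":0.1118,"rz":0.0134},
{"x":19.1,"y":5.1,"z":2,"rx":-0.0062,"ry":0.1118,"rz":0.0134},
{"x":18.8,"y":4.8,"z":4.2,"rx":-0.0062,"ry":0.1118,"rz":0.0134},
{"x":18.3,"y":4.6,"z":6.3,"rx":-0.0062,"ry":0.1118,"rz":0.0134},
{"x":17.5,"y":4.2,"z":8.3,"rx":-0.0062,"ry":0.1118,"rz":0.0134},
{"x":16.6,"y":4,"z":10.2,"rx":-0.0062,"ry":0.1118,"rz":0.0134},
{"x":15.4,"y":3.7,"z":12.1,"rx":-0.0062,"ry":0.1118,"rz":0.0134},
{"x":14,"y":3.4,"z":13.7,"rx":-0.0062,"ry":0.1118,"rz":0.0134},
{"x":12.4,"y":3.2,"z":15.2,"rx":-0.0062,"ry":0.1118,"rz":0.0134},
{"x":10.6,"y":2.9,"z":16.5,"rx":-0.0062,"ry":0.1118,"rz":0.0134},
{"x":8.8,"y":2.6,"z":17.6,"rx":-0.0062,"ry":0.1118,"rz":0.0134},
{"x":6.8,"y":2.5,"z":18.5,"rx":-0.0062,"ry":0.1118,"rz":0.0134},
{"x":4.8,"y":2.2,"z":19.2,"rx":-0.0062,"ry":0.1118,"rz":0.0134},
```

move_arm([
  {"x": -12.8,"y": 0,"z": -35.2,"rx": 0,"ry": 0,"rz": 0},
  {"x": -12.8,"y": 0,"z": -35.2,"rx": 0,"ry": 0,"rz": 0},
  {"x": -12.8,"y": 0,"z": -35.2,"rx": 0,"ry": 0,"rz": 0},
  {"x": -12.8,"y": 0,"z": -35.2,"rx": 0,"ry": 0,"rz": 0},
  {"x": 18.9,"y": 5.6,"z": -2.3,"rx": -0.0062,"ry": 0.1118,"rz": 0.0134},
  {"x": 19.2,"y": 5.4,"z": -0.2,"rx": -0.0062,"ry": 0.1118,"rz": 0.0134},
  {"x": 19.1,"y": 5.1,"z": 2,"rx": -0.0062,"ry": 0.1118,"rz": 0.0134},
  {"x": 18.8,"y": 4.8,"z": 4.2,"rx": -0.0062,"ry": 0.1118,"rz": 0.0134},
  {"x": 18.3,"y": 4.6,"z": 6.3,"rx": -0.0062,"ry": 0.1118,"rz": 0.0134},
])

```text
time_s: 15.75
ee_pos: [473.5, -183.2, 136.5]
ee_rot: [177.9, -12.4, 92.3]
force: [0.1, -0.4, -2.0]
gripper_width: 46.0
gripper_force: 35.0
```

move_arm([
  {"x": 17.5,"y": 4.2,"z": 8.3,"rx": -0.0062,"ry": 0.1118,"rz": 0.0134},
  {"x": 16.6,"y": 4,"z": 10.2,"rx": -0.0062,"ry": 0.1118,"rz": 0.0134},
  {"x": 15.4,"y": 3.7,"z": 12.1,"rx": -0.0062,"ry": 0.1118,"rz": 0.0134},
  {"x": 14,"y": 3.4,"z": 13.7,"rx": -0.0062,"ry": 0.1118,"rz": 0.0134},
  {"x": 12.4,"y": 3.2,"z": 15.2,"rx": -0.0062,"ry": 0.1118,"rz": 0.0134},
  {"x": 10.6,"y": 2.9,"z": 16.5,"rx": -0.0062,"ry": 0.1118,"rz": 0.0134},
  {"x": 8.8,"y": 2.6,"z": 17.6,"rx": -0.0062,"ry": 0.1118,"rz": 0.0134},
  {"x": 6.8,"y": 2.5,"z": 18.5,"rx": -0.0062,"ry": 0.1118,"rz": 0.0134},
  {"x": 4.8,"y": 2.2,"z": 19.2,"rx": -0.0062,"ry": 0.1118,"rz": 0.0134},
  {"x": 0,"y": 0,"z": 0,"rx": 0,"ry": 0,"rz": 0},
])

```text
time_s: 16.75
ee_pos: [506.1, -11.8, 94.6]
ee_rot: [-178.5, -70.1, 83.5]
force: [-0.9, -0.4, -2.3]
gripper_width: 45.8
gripper_force: 35.0
```

move_arm([
  {"x": 0,"y": 0,"z": 0,"rx": 0,"ry": 0,"rz": 0},
  {"x": 0,"y": 0,"z": 0,"rx": 0,"ry": 0,"rz": 0},
  {"x": 0,"y": 0,"z": 0,"rx": 0,"ry": 0,"rz": 0},
])

```text
time_s: 17.05
ee_pos: [508.0, -13.5, 99.2]
ee_rot: [179.6, -69.8, 85.2]
force: [0.9, -1.1, -2.0]
gripper_width: 45.6
gripper_force: 35.0
```

Run:
```python
from h import *
rep(); p,Rm=cur(); Rf=tilt(-XS,-70); print(np.degrees(R.from_matrix(Rm.T@Rf).as_rotvec()))
plan(tcp(st(10.7,-74,72),Rf),Rf,4)
```

```text
pinch stand 11.8 -74.0 105.6 world [506.4 -31.  105.6] F [ 0.9 -1.1 -2. ] rot [179.6 -69.8  85.2] w 45.6 t 17.05
[0.07859898 0.16876019 0.10076205]
{"x":-7.8,"y":-0,"z":3.2,"rx":0.0003,"ry":0.0007,"rz":0.0004},
{"x":-7.8,"y":-0,"z":3.1,"rx":0.0003,"ry":0.0007,"rz":0.0004},
{"x":-7.8,"y":-0,"z":3.1,"rx":0.0003,"ry":0.0007,"rz":0.0004},
{"x":-7.8,"y":-0,"z":3.2,"rx":0.0003,"ry":0.0007,"rz":0.0004},
```

move_arm([
  {"x": -7.8,"y": 0,"z": 3.1,"rx": 0.0003,"ry": 0.0007,"rz": 0.0004},
  {"x": -7.8,"y": 0,"z": 3.1,"rx": 0.0003,"ry": 0.0007,"rz": 0.0004},
  {"x": -7.8,"y": 0,"z": 3.1,"rx": 0.0003,"ry": 0.0007,"rz": 0.0004},
  {"x": -7.8,"y": 0,"z": 3.1,"rx": 0.0003,"ry": 0.0007,"rz": 0.0004},
  {"x": 0,"y": 0,"z": 0,"rx": 0,"ry": 0,"rz": 0},
  {"x": 0,"y": 0,"z": 0,"rx": 0,"ry": 0,"rz": 0},
])

```text
time_s: 17.65
ee_pos: [507.5, -11.3, 65.4]
ee_rot: [-179.4, -70.4, 84.4]
force: [-0.8, 0.9, 2.8]
gripper_width: 46.0
gripper_force: 35.0
```

move_arm([
  {"x": -0.9,"y": 0,"z": 0.35,"rx": 0,"ry": 0,"rz": 0},
  {"x": -0.9,"y": 0,"z": 0.35,"rx": 0,"ry": 0,"rz": 0},
  {"x": 0,"y": 0,"z": 0,"rx": 0,"ry": 0,"rz": 0},
  {"x": 0,"y": 0,"z": 0,"rx": 0,"ry": 0,"rz": 0},
])

```text
time_s: 18.05
ee_pos: [507.4, -11.3, 65.4]
ee_rot: [-179.7, -70.5, 84.7]
force: [-2.2, -3.2, 10.5]
gripper_width: 45.7
gripper_force: 35.0
```

Run:
```python
from h import *
rep()
```

```text
pinch stand 9.8 -74.8 71.7 world [505.9 -29.   71.7] F [-2.2 -3.2 10.5] rot [-179.7  -70.5   84.7] w 45.7 t 18.05
```

move_arm([
  {"x": 0,"y": 0,"z": 0,"rx": 0,"ry": 0,"rz": 0},
  {"x": 0,"y": 0,"z": 0,"rx": 0,"ry": 0,"rz": 0},
  {"x": 0,"y": 0,"z": 0,"rx": 0,"ry": 0,"rz": 0},
  {"x": 0,"y": 0,"z": -5,"rx": 0,"ry": 0,"rz": 0},
  {"x": 0,"y": 0,"z": -15,"rx": 0,"ry": 0,"rz": 0},
  {"x": 0,"y": 0,"z": -20,"rx": 0,"ry": 0,"rz": 0},
  {"x": 0,"y": 0,"z": -20,"rx": 0,"ry": 0,"rz": 0},
  {"x": 0,"y": 0,"z": -20,"rx": 0,"ry": 0,"rz": 0},
  {"x": 0,"y": 0,"z": -20,"rx": 0,"ry": 0,"rz": 0},
  {"x": 0,"y": 0,"z": 0,"rx": 0,"ry": 0,"rz": 0},
], grip=0.6)

```text
time_s: 19.05
ee_pos: [500.2, -109.3, 97.3]
ee_rot: [179.9, -70.0, 84.8]
force: [-0.0, 0.3, -0.3]
gripper_width: 54.7
gripper_force: 0.0
```

Run:
```python
from h import *
rep()
Rf=tilt(-XS,0)
plan([545,-100,290],Rf,12)
```

```text
pinch stand 108.0 -73.4 103.7 world [ 498.5 -126.9  103.7] F [-0.   0.3 -0.3] rot [179.9 -70.   84.8] w 54.7 t 19.05
{"x":15.5,"y":3.7,"z":-4.4,"rx":0.0002,"ry":-0.1018,"rz":-0.0002},
{"x":14.9,"y":3.6,"z":-6,"rx":0.0002,"ry":-0.1018,"rz":-0.0002},
{"x":14.2,"y":3.7,"z":-7.5,"rx":0.0002,"ry":-0.1018,"rz":-0.0002},
{"x":13.5,"y":3.6,"z":-8.9,"rx":0.0002,"ry":-0.1018,"rz":-0.0002},
{"x":12.4,"y":3.7,"z":-10.2,"rx":0.0002,"ry":-0.1018,"rz":-0.0002},
{"x":11.3,"y":3.7,"z":-11.4,"rx":0.0002,"ry":-0.1018,"rz":-0.0002},
{"x":10.1,"y":3.6,"z":-12.6,"rx":0.0002,"ry":-0.1018,"rz":-0.0002},
{"x":8.8,"y":3.7,"z":-13.4,"rx":0.0002,"ry":-0.1018,"rz":-0.0002},
{"x":7.4,"y":3.7,"z":-14.3,"rx":0.0002,"ry":-0.1018,"rz":-0.0002},
{"x":5.9,"y":3.6,"z":-15,"rx":0.0002,"ry":-0.1018,"rz":-0.0002},
{"x":4.3,"y":3.7,"z":-15.5,"rx":0.0002,"ry":-0.1018,"rz":-0.0002},
{"x":2.7,"y":3.6,"z":-15.9,"rx":0.0002,"ry":-0.1018,"rz":-0.0002},
```

move_arm([
  {"x": 15.5,"y": 3.7,"z": -4.4,"rx": 0,"ry": -0.1018,"rz": 0},
  {"x": 14.9,"y": 3.6,"z": -6,"rx": 0,"ry": -0.1018,"rz": 0},
  {"x": 14.2,"y": 3.7,"z": -7.5,"rx": 0,"ry": -0.1018,"rz": 0},
  {"x": 13.5,"y": 3.6,"z": -8.9,"rx": 0,"ry": -0.1018,"rz": 0},
  {"x": 12.4,"y": 3.7,"z": -10.2,"rx": 0,"ry": -0.1018,"rz": 0},
  {"x": 11.3,"y": 3.7,"z": -11.4,"rx": 0,"ry": -0.1018,"rz": 0},
])

```text
time_s: 19.65
ee_pos: [521.9, -101.4, 193.9]
ee_rot: [-179.8, -34.9, 84.8]
force: [0.6, -0.1, -0.6]
gripper_width: 54.6
gripper_force: 0.0
```

move_arm([
  {"x": 10.1,"y": 3.6,"z": -12.6,"rx": 0,"ry": -0.1018,"rz": 0},
  {"x": 8.8,"y": 3.7,"z": -13.4,"rx": 0,"ry": -0.1018,"rz": 0},
  {"x": 7.4,"y": 3.7,"z": -14.3,"rx": 0,"ry": -0.1018,"rz": 0},
  {"x": 5.9,"y": 3.6,"z": -15,"rx": 0,"ry": -0.1018,"rz": 0},
  {"x": 4.3,"y": 3.7,"z": -15.5,"rx": 0,"ry": -0.1018,"rz": 0},
  {"x": 2.7,"y": 3.6,"z": -15.9,"rx": 0,"ry": -0.1018,"rz": 0},
  {"x": 0,"y": 0,"z": 0,"rx": 0,"ry": 0,"rz": 0},
  {"x": 0,"y": 0,"z": 0,"rx": 0,"ry": 0,"rz": 0},
  {"x": 0,"y": 0,"z": 0,"rx": 0,"ry": 0,"rz": 0},
])

```text
time_s: 20.55
ee_pos: [543.8, -97.4, 287.7]
ee_rot: [-179.7, -0.2, 84.9]
force: [0.4, 0.1, 0.1]
gripper_width: 54.7
gripper_force: 0.0
```

```bash
cat >> h.py <<'E'
def tops(f,zt=108):
    H,W=f['z_map'].shape; vv,uu=np.mgrid[:H,:W]
    P=world(f,np.c_[uu.ravel(),vv.ravel()]).reshape(H,W,3)
    for y in (0,-74):
        c=st(0,y,0)
        k=(f['z_map']>0)&(abs(P[...,2]-zt)<5)&(np.hypot(P[...,0]-c[0],P[...,1]-c[1])<36)
        Q=P[k]; b=cv2.minAreaRect(Q[:,:2].astype(np.float32)); d=np.array([*b[0],0])-O
        print('top',y,k.sum(),np.round(b[0],1),np.round(b[1],1),round(b[2],1),'z',np.median(Q[:,2]).round(1),'stand',(d@XS).round(1),(d@YS).round(1))
        # collar: colour (brass: R-B large)
        im=f['img'].astype(int); br=k&(im[...,0]-im[...,2]>50)
        v,u=np.nonzero(br); uv=np.array([[(u.min()+u.max())/2,(v.min()+v.max())/2]]); print('  collar',br.sum(),uv,onplane(f,uv,108).round(1),onplane(f,np.array([[u.mean(),v.mean()]]),108).round(1))
    return P
E
python3 - <<'E'
from h import *
rep()
f=cam('wrist'); save(f,'w6'); tops(f)
for r in lm(f,'plug_rest',0): print(*r)
a=f['img'][90:240,200:400]; cv2.imwrite('pics/w6c.png',cv2.resize(a[:,:,::-1],None,fx=4,fy=4))
E
```

```text
pinch stand 74.7 -30.9 306.5 world [543.9 -97.4 306.5] F [0.4 0.1 0.1] rot [-179.7   -0.2   84.9] w 54.7 t 20.55
top 0 1058 [579.8 -24.1] [29.9 47. ] 85.8 z 108.5 stand -1.6 -1.5
  collar 80 [[346.5 110.5]] [[579.7 -23.6 108. ]] [[580.1 -24.1 108. ]]
top -74 1110 [506.9 -17.3] [32.2 48.1] 83.6 z 108.5 stand -1.9 -74.7
  collar 83 [[281.5 110.5]] [[506.8 -16.8 108. ]] [[506.6 -16.7 108. ]]
```

View pics/w6c.png

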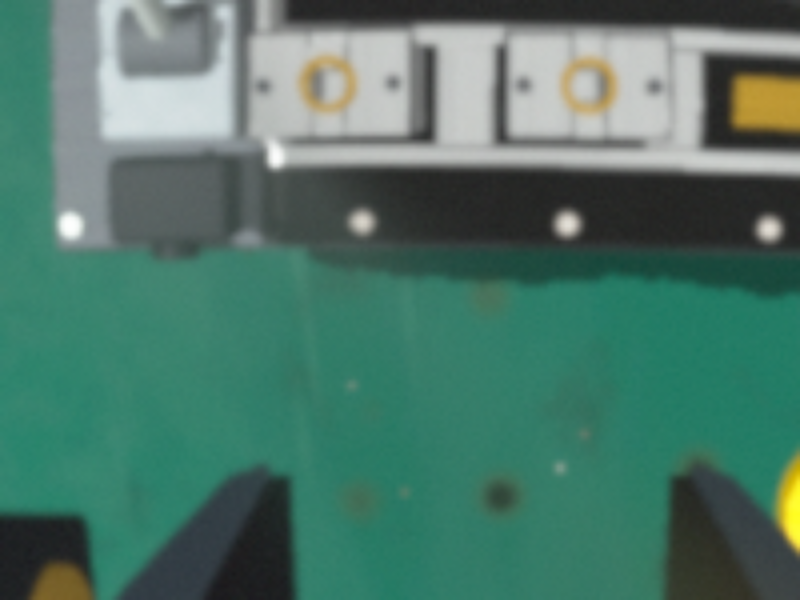

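move_arm([
  {"x": 39.4,"y": -8.4,"z": 0,"rx": 0,"ry": 0,"rz": 0},
  {"x": 39.4,"y": -8.4,"z": 0,"rx": 0,"ry": 0,"rz": 0},
  {"x": 39.4,"y": -8.4,"z": 0,"rx": 0,"ry": 0,"rz": 0},
  {"x": 39.4,"y": -8.4,"z": 0,"rx": 0,"ry": 0,"rz": 0},
  {"x": 39.4,"y": -8.4,"z": 0,"rx": 0,"ry": 0,"rz": 0},
  {"x": 39.4,"y": -8.4,"z": 0,"rx": 0,"ry": 0,"rz": 0},
  {"x": 39.4,"y": -8.4,"z": 10,"rx": 0,"ry": 0,"rz": 0},
  {"x": 39.4,"y": -8.4,"z": 20,"rx": 0,"ry": 0,"rz": 0},
  {"x": 39.4,"y": -8.4,"z": 20,"rx": 0,"ry": 0,"rz": 0},
  {"x": 39.4,"y": -8.4,"z": 20,"rx": 0,"ry": 0,"rz": 0},
], grip=0.44)

```text
time_s: 21.65
ee_pos: [495.5, 303.9, 219.1]
ee_rot: [-179.8, -0.1, 84.8]
force: [1.4, -0.6, -0.6]
gripper_width: 39.7
gripper_force: 0.0
```

move_arm([
  {"x": 0,"y": 0,"z": 0,"rx": 0,"ry": 0,"rz": 0},
  {"x": 0,"y": 0,"z": 0,"rx": 0,"ry": 0,"rz": 0},
  {"x": 0,"y": 0,"z": 0,"rx": 0,"ry": 0,"rz": 0},
])

```text
time_s: 21.95
ee_pos: [496.3, 302.1, 220.8]
ee_rot: [-179.8, -0.2, 84.9]
force: [0.1, 0.1, 0.5]
gripper_width: 40.2
gripper_force: 0.0
```

Run:
```python
from h import *
rep()
f=cam('wrist'); save(f,'w7')
for m in masks_of('wrist','plug_0'):
    P,uv=cloud(f,m['pixels']); k=abs(P[:,2]-72)<4
    print(round(m['p'],2),np.round(m['box']),k.sum(), np.round(cv2.minEnclosingCircle(P[k,:2].astype(np.float32))[0],1) if k.sum()>5 else 0, P[k].mean(0).round(1) if k.sum() else np.median(P,0))
H,W=f['z_map'].shape; vv,uu=np.mgrid[:H,:W]
P=world(f,np.c_[uu.ravel(),vv.ravel()]).reshape(H,W,3)
k=(f['z_map']>0)&(abs(P[...,2]-72.5)<4)&(abs(P[...,1]-370)<50)&(abs(P[...,0]-495)<90)
n,l=cv2.connectedComponents(k.astype(np.uint8))
for i in range(1,n):
    Q=P[l==i]
    if len(Q)>15: print(len(Q),Q.mean(0).round(1),np.round((Q.min(0)+Q.max(0))/2,1),(Q.max(0)-Q.min(0)).round(1))
k=(f['z_map']>0)&(abs(P[...,2]-30.5)<3)&(abs(P[...,1]-370)<70)&(abs(P[...,0]-495)<120)
print(cv2.minAreaRect(P[k][:,:2].astype(np.float32)))
```

```text
pinch stand -319.1 -113.4 239.6 world [496.4 302.  239.6] F [0.1 0.1 0.5] rot [-179.8   -0.2   84.9] w 40.2 t 21.95
0.84 [272. 126.  24.  18.] 278 [449.4 366.4] [449.9 366.3  72.3]
0.79 [360. 108.  19.  21.] 262 [548.1 378. ] [548.  377.8  72.4]
0.58 [319. 116.  18.  19.] 277 [499. 372.] [499.1 371.9  72.4]
278 [548.4 377.9  72.3] [548.4 378.   72.1] [19.9 18.2  6.6]
277 [499.1 371.9  72.4] [498.6 372.   71.9] [18.9 19.1  5.1]
277 [449.8 366.3  72.3] [450.  366.5  71.7] [19.2 19.1  5.3]
((499.3194885253906, 372.0237121582031), (160.5762481689453, 47.158363342285156), 6.596867561340332)
```

View pics/w7.png

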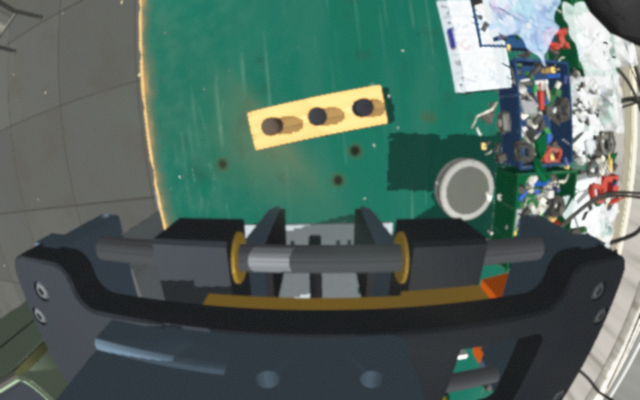

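Run:
```python
from h import *
Rf=tilt(-XS,0)
a=plan(tcp([449.8,366.4,110],Rf),Rf,4); print(); plan(tcp([449.8,366.4,55],Rf),Rf,3,a)
```

```text
{"x":14.9,"y":-13,"z":32.6,"rx":-0.0005,"ry":-0.0009,"rz":-0.0006},
{"x":14.9,"y":-13,"z":32.6,"rx":-0.0005,"ry":-0.0009,"rz":-0.0006},
{"x":14.9,"y":-13,"z":32.6,"rx":-0.0005,"ry":-0.0009,"rz":-0.0006},
{"x":15,"y":-13,"z":32.5,"rx":-0.0005,"ry":-0.0009,"rz":-0.0006},

{"x":-0,"y":-0,"z":18.3,"rx":0,"ry":0,"rz":0},
{"x":-0,"y":-0,"z":18.4,"rx":0,"ry":0,"rz":0},
{"x":-0,"y":-0,"z":18.3,"rx":0,"ry":0,"rz":0},
```

move_arm([
  {"x": 14.9,"y": -13,"z": 32.6,"rx": -0.0005,"ry": -0.0009,"rz": -0.0006},
  {"x": 14.9,"y": -13,"z": 32.6,"rx": -0.0005,"ry": -0.0009,"rz": -0.0006},
  {"x": 14.9,"y": -13,"z": 32.6,"rx": -0.0005,"ry": -0.0009,"rz": -0.0006},
  {"x": 15,"y": -13,"z": 32.6,"rx": -0.0005,"ry": -0.0009,"rz": -0.0006},
  {"x": 0,"y": 0,"z": 0,"rx": 0,"ry": 0,"rz": 0},
  {"x": 0,"y": 0,"z": 0,"rx": 0,"ry": 0,"rz": 0},
  {"x": 0,"y": 0,"z": 0,"rx": 0,"ry": 0,"rz": 0},
])

```text
time_s: 22.75
ee_pos: [450.7, 367.5, 92.4]
ee_rot: [179.9, -0.1, 85.0]
force: [1.1, 1.6, 0.4]
gripper_width: 40.3
gripper_force: 0.0
```

Run:
```python
from h import *
rep()
Rf=tilt(-XS,0)
plan(tcp([449.8,366.4,55],Rf),Rf,3)
```

```text
pinch stand -380.3 -164.6 111.2 world [450.7 367.5 111.2] F [1.1 1.6 0.4] rot [ 1.799e+02 -1.000e-01  8.500e+01] w 40.3 t 22.75
{"x":-0.4,"y":-0.3,"z":18.7,"rx":0.0007,"ry":-0.0006,"rz":0.0003},
{"x":-0.5,"y":-0.3,"z":18.8,"rx":0.0007,"ry":-0.0006,"rz":0.0003},
{"x":-0.4,"y":-0.3,"z":18.7,"rx":0.0007,"ry":-0.0006,"rz":0.0003},
```

move_arm([
  {"x": -0.3,"y": -0.2,"z": 18.6,"rx": 0,"ry": 0,"rz": 0},
  {"x": -0.3,"y": -0.2,"z": 18.6,"rx": 0,"ry": 0,"rz": 0},
  {"x": -0.3,"y": -0.2,"z": 18.6,"rx": 0,"ry": 0,"rz": 0},
  {"x": 0,"y": 0,"z": 0,"rx": 0,"ry": 0,"rz": 0},
  {"x": 0,"y": 0,"z": 0,"rx": 0,"ry": 0,"rz": 0},
])

```text
time_s: 23.25
ee_pos: [449.4, 366.8, 36.1]
ee_rot: [179.9, -0.1, 85.0]
force: [1.1, -0.2, 0.2]
gripper_width: 40.3
gripper_force: 0.0
```

move_arm([
  {"x": 0,"y": 0,"z": 0,"rx": 0,"ry": 0,"rz": 0},
  {"x": 0,"y": 0,"z": 0,"rx": 0,"ry": 0,"rz": 0},
  {"x": 0,"y": 0,"z": 0,"rx": 0,"ry": 0,"rz": 0},
  {"x": 0,"y": 0,"z": 0,"rx": 0,"ry": 0,"rz": 0},
], grip=0.1, squeeze=20)

```text
time_s: 23.65
ee_pos: [448.6, 367.1, 35.4]
ee_rot: [180.0, -0.0, 85.1]
force: [0.2, -1.0, 4.4]
gripper_width: 19.6
gripper_force: 20.0
```

Run:
```python
from h import *
rep(); p,Rm=cur()
Rf=tilt(-XS,0)
a=plan(p+[0,0,160],Rm,4); print(); 
# tool offset of plug in pads along tool x
print('plug in tool',(np.array([449.8,366.4,55])-tcp(p,Rm,-pinch_z))@Rm)
b=plan(tcp([579.9,-23.9,215],Rf),Rf,10,a)
```

```text
pinch stand -379.7 -166.7 54.2 world [448.6 367.1  54.2] F [ 0.2 -1.   4.4] rot [180.   -0.   85.1] w 19.6 t 23.65
{"x":0,"y":0,"z":-40,"rx":0,"ry":0,"rz":0},
{"x":0,"y":0,"z":-40,"rx":0,"ry":0,"rz":0},
{"x":0,"y":0,"z":-40,"rx":0,"ry":0,"rz":0},
{"x":0.1,"y":0.1,"z":-40,"rx":0,"ry":0,"rz":0},

plug in tool [-0.56586846  1.25331889 -0.75368222]
{"x":-37.8,"y":16.4,"z":-0.1,"rx":0,"ry":-0,"rz":0.0002},
{"x":-37.9,"y":16.5,"z":-0.1,"rx":0,"ry":-0,"rz":0.0002},
{"x":-37.8,"y":16.4,"z":-0,"rx":0,"ry":-0,"rz":0.0002},
{"x":-37.8,"y":16.4,"z":-0.1,"rx":0,"ry":-0,"rz":0.0002},
{"x":-37.8,"y":16.5,"z":-0.1,"rx":0,"ry":-0,"rz":0.0002},
{"x":-37.9,"y":16.5,"z":-0.1,"rx":0,"ry":-0,"rz":0.0002},
{"x":-37.8,"y":16.4,"z":-0.1,"rx":0,"ry":-0,"rz":0.0002},
{"x":-37.8,"y":16.5,"z":-0.1,"rx":0,"ry":-0,"rz":0.0002},
{"x":-37.8,"y":16.5,"z":-0,"rx":0,"ry":-0,"rz":0.0002},
{"x":-37.8,"y":16.5,"z":-0.1,"rx":0,"ry":-0,"rz":0.0002},
```

move_arm([
  {"x": 0,"y": 0,"z": -40,"rx": 0,"ry": 0,"rz": 0},
  {"x": 0,"y": 0,"z": -40,"rx": 0,"ry": 0,"rz": 0},
  {"x": 0,"y": 0,"z": -40,"rx": 0,"ry": 0,"rz": 0},
  {"x": 0,"y": 0,"z": -40,"rx": 0,"ry": 0,"rz": 0},
  {"x": -37.8,"y": 16.4,"z": 0,"rx": 0,"ry": 0,"rz": 0},
  {"x": -37.8,"y": 16.4,"z": 0,"rx": 0,"ry": 0,"rz": 0},
  {"x": -37.8,"y": 16.4,"z": 0,"rx": 0,"ry": 0,"rz": 0},
  {"x": -37.8,"y": 16.5,"z": 0,"rx": 0,"ry": 0,"rz": 0},
  {"x": -37.8,"y": 16.5,"z": 0,"rx": 0,"ry": 0,"rz": 0},
  {"x": -37.8,"y": 16.5,"z": 0,"rx": 0,"ry": 0,"rz": 0},
])

```text
time_s: 24.65
ee_pos: [527.2, 130.9, 194.6]
ee_rot: [-179.9, 0.0, 85.1]
force: [0.6, 0.3, 0.2]
gripper_width: 19.8
gripper_force: 20.0
```

move_arm([
  {"x": -37.8,"y": 16.5,"z": 0,"rx": 0,"ry": 0,"rz": 0},
  {"x": -37.8,"y": 16.5,"z": 0,"rx": 0,"ry": 0,"rz": 0},
  {"x": -37.8,"y": 16.5,"z": 0,"rx": 0,"ry": 0,"rz": 0},
  {"x": -37.8,"y": 16.5,"z": 0,"rx": 0,"ry": 0,"rz": 0},
  {"x": 0,"y": 0,"z": 20,"rx": 0,"ry": 0,"rz": 0},
  {"x": 0,"y": 0,"z": 15,"rx": 0,"ry": 0,"rz": 0},
  {"x": 0,"y": 0,"z": 0,"rx": 0,"ry": 0,"rz": 0},
  {"x": 0,"y": 0,"z": 0,"rx": 0,"ry": 0,"rz": 0},
  {"x": 0,"y": 0,"z": 0,"rx": 0,"ry": 0,"rz": 0},
])

```text
time_s: 25.55
ee_pos: [580.4, -23.6, 160.6]
ee_rot: [180.0, 0.0, 85.1]
force: [0.3, -0.3, 0.1]
gripper_width: 19.8
gripper_force: 20.0
```

Run:
```python
from h import *
rep(); 
f=cam('wrist'); save(f,'w8'); rep()
a=f['img'][120:260,220:420]; cv2.imwrite('pics/w8c.png',cv2.resize(a[:,:,::-1],None,fx=4,fy=4,interpolation=cv2.INTER_CUBIC))
```

```text
pinch stand -2.1 -1.0 179.4 world [580.4 -23.6 179.4] F [ 0.3 -0.3  0.1] rot [180.    0.   85.1] w 19.8 t 25.55
pinch stand -2.2 -1.0 179.5 world [580.4 -23.6 179.5] F [-0.5 -0.1 -0.3] rot [179.9   0.   85.1] w 19.4 t 25.6
```

View pics/w8c.png

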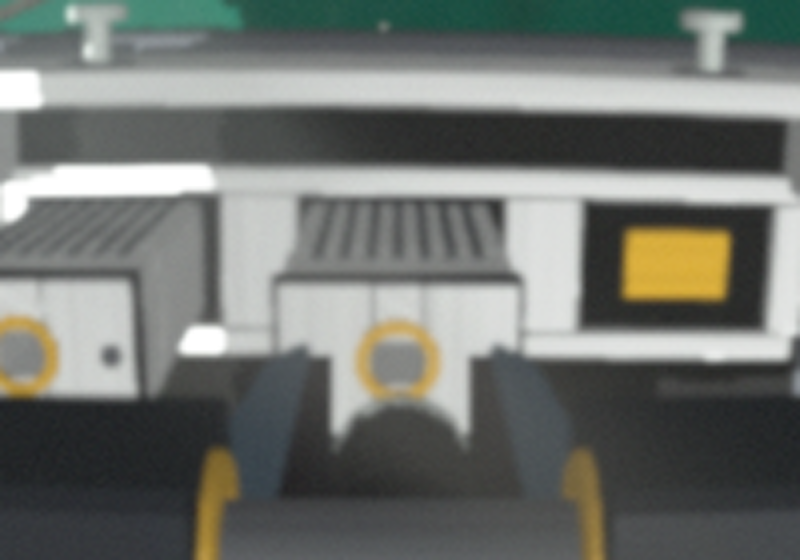

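Run:
```python
from h import *
f=cam('wrist')
im=f['img'].astype(int); br=(im[...,0]-im[...,2]>50); br[:195]=0; br[222:]=0; br[:,:305]=0; br[:,335:]=0
v,u=np.nonzero(br); print(u.min(),u.max(),v.min(),v.max())
uv=np.array([[(u.min()+u.max())/2,(v.min()+v.max())/2],[319.5,210.3]]); c=onplane(f,uv,108); print(c)
p,Rm=cur(); print((c-p)@Rm)
```

```text
309 329 200 218
[[580.04394046 -23.54098876 108.        ]
 [580.33236329 -24.6014327  108.        ]]
[[ 4.78721519e-02 -3.85004009e-01  5.26673382e+01]
 [-9.84149016e-01 -7.29994525e-03  5.26683483e+01]]
```

move_arm([
  {"x": -0.3,"y": 0,"z": 15,"rx": 0,"ry": 0,"rz": 0},
  {"x": 0,"y": 0,"z": 8,"rx": 0,"ry": 0,"rz": 0},
  {"x": 0,"y": 0,"z": 5,"rx": 0,"ry": 0,"rz": 0},
  {"x": 0,"y": 0,"z": 5,"rx": 0,"ry": 0,"rz": 0},
  {"x": 0,"y": 0,"z": 0,"rx": 0,"ry": 0,"rz": 0},
])

```text
time_s: 26.15
ee_pos: [579.5, -24.2, 126.1]
ee_rot: [-179.9, 0.0, 85.1]
force: [-0.8, 0.7, -0.9]
gripper_width: 19.7
gripper_force: 20.0
```

move_arm([
  {"x": 0,"y": 0,"z": 5,"rx": 0,"ry": 0,"rz": 0},
  {"x": 0,"y": 0,"z": 5,"rx": 0,"ry": 0,"rz": 0},
  {"x": 0,"y": 0,"z": 3,"rx": 0,"ry": 0,"rz": 0},
  {"x": 0,"y": 0,"z": 0,"rx": 0,"ry": 0,"rz": 0},
])

```text
time_s: 26.55
ee_pos: [579.9, -24.3, 113.6]
ee_rot: [-180.0, 0.0, 85.1]
force: [-0.0, -0.1, -0.3]
gripper_width: 19.2
gripper_force: 20.0
```

move_arm([
  {"x": 0,"y": 0,"z": 1.5,"rx": 0,"ry": 0,"rz": 0},
  {"x": 0,"y": 0,"z": 1,"rx": 0,"ry": 0,"rz": 0},
  {"x": 0,"y": 0,"z": 0,"rx": 0,"ry": 0,"rz": 0},
])

```text
time_s: 26.85
ee_pos: [580.4, -24.3, 113.5]
ee_rot: [179.9, 0.0, 85.1]
force: [-3.1, -0.0, 12.2]
gripper_width: 19.6
gripper_force: 20.0
```

move_arm([
  {"x": 0,"y": 0,"z": 0,"rx": 0,"ry": 0,"rz": 0},
  {"x": 0,"y": 0,"z": 0,"rx": 0,"ry": 0,"rz": 0},
  {"x": 0,"y": 0,"z": 0,"rx": 0,"ry": 0,"rz": 0},
  {"x": 0,"y": 0,"z": -15,"rx": 0,"ry": 0,"rz": 0},
  {"x": 0,"y": 0,"z": -30,"rx": 0,"ry": 0,"rz": 0},
  {"x": 0,"y": 0,"z": -40,"rx": 0,"ry": 0,"rz": 0},
  {"x": 0,"y": 0,"z": 0,"rx": 0,"ry": 0,"rz": 0},
  {"x": 0,"y": 0,"z": 0,"rx": 0,"ry": 0,"rz": 0},
], grip=0.42)

```text
time_s: 27.65
ee_pos: [580.1, -24.2, 196.5]
ee_rot: [180.0, 0.0, 85.1]
force: [-0.1, -0.1, -0.1]
gripper_width: 38.4
gripper_force: 0.0
```

Run:
```python
from h import *
rep()
Rf=tilt(-XS,0)
a=plan(tcp([548.3,377.9,170],Rf),Rf,10); print(); plan(tcp([548.3,377.9,108],Rf),Rf,2,a)
f=cam('wrist'); save(f,'w9')
```

```text
pinch stand -1.5 -1.2 215.3 world [580.1 -24.2 215.3] F [-0.1 -0.1 -0.1] rot [180.    0.   85.1] w 38.4 t 27.65
{"x":39.8,"y":-6.6,"z":4.5,"rx":0,"ry":0.0001,"rz":0.0002},
{"x":39.8,"y":-6.6,"z":4.5,"rx":0,"ry":0.0001,"rz":0.0002},
{"x":39.8,"y":-6.7,"z":4.5,"rx":0,"ry":0.0001,"rz":0.0002},
{"x":39.8,"y":-6.6,"z":4.5,"rx":0,"ry":0.0001,"rz":0.0002},
{"x":39.8,"y":-6.7,"z":4.6,"rx":0,"ry":0.0001,"rz":0.0002},
{"x":39.7,"y":-6.6,"z":4.5,"rx":0,"ry":0.0001,"rz":0.0002},
{"x":39.8,"y":-6.7,"z":4.5,"rx":0,"ry":0.0001,"rz":0.0002},
{"x":39.8,"y":-6.7,"z":4.5,"rx":0,"ry":0.0001,"rz":0.0002},
{"x":39.8,"y":-6.7,"z":4.6,"rx":0,"ry":0.0001,"rz":0.0002},
{"x":39.8,"y":-6.6,"z":4.5,"rx":0,"ry":0.0001,"rz":0.0002},

{"x":-0,"y":-0,"z":31,"rx":0.0002,"ry":-0.0001,"rz":0.0002},
{"x":-0,"y":-0.1,"z":31,"rx":0.0002,"ry":-0.0001,"rz":0.0002},
```

View pics/w9.png

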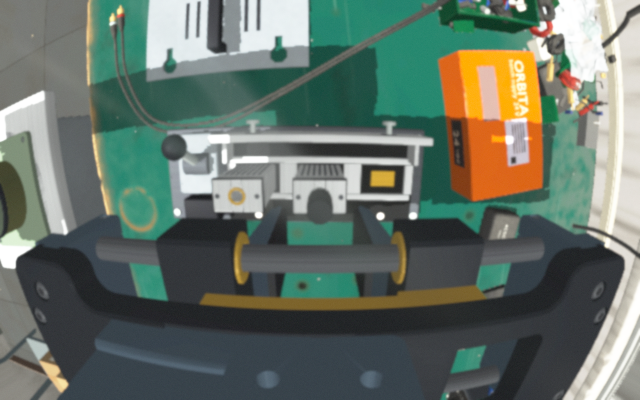

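move_arm([
  {"x": 39.8,"y": -6.6,"z": 0,"rx": 0,"ry": 0,"rz": 0},
  {"x": 39.8,"y": -6.6,"z": 0,"rx": 0,"ry": 0,"rz": 0},
  {"x": 39.8,"y": -6.7,"z": 0,"rx": 0,"ry": 0,"rz": 0},
  {"x": 39.8,"y": -6.6,"z": 0,"rx": 0,"ry": 0,"rz": 0},
  {"x": 39.8,"y": -6.7,"z": 0,"rx": 0,"ry": 0,"rz": 0},
  {"x": 39.8,"y": -6.6,"z": 5,"rx": 0,"ry": 0,"rz": 0},
  {"x": 39.8,"y": -6.7,"z": 10,"rx": 0,"ry": 0,"rz": 0},
  {"x": 39.7,"y": -6.7,"z": 10,"rx": 0,"ry": 0,"rz": 0},
  {"x": 39.7,"y": -6.7,"z": 10,"rx": 0,"ry": 0,"rz": 0},
  {"x": 39.8,"y": -6.6,"z": 10,"rx": 0,"ry": 0,"rz": 0},
])

```text
time_s: 28.7
ee_pos: [546.3, 378.8, 148.1]
ee_rot: [-179.8, 0.2, 85.1]
force: [1.0, -0.1, -0.7]
gripper_width: 38.5
gripper_force: 0.0
```

move_arm([
  {"x": 0,"y": 0,"z": 31,"rx": 0,"ry": 0,"rz": 0},
  {"x": 0,"y": 0,"z": 31,"rx": 0,"ry": 0,"rz": 0},
  {"x": 0,"y": 0,"z": 0,"rx": 0,"ry": 0,"rz": 0},
  {"x": 0,"y": 0,"z": 0,"rx": 0,"ry": 0,"rz": 0},
  {"x": 0,"y": 0,"z": 0,"rx": 0,"ry": 0,"rz": 0},
])

```text
time_s: 29.2
ee_pos: [548.5, 378.0, 90.2]
ee_rot: [180.0, -0.0, 85.1]
force: [0.5, 0.7, 0.3]
gripper_width: 38.3
gripper_force: 0.0
```

Run:
```python
from h import *
rep()
Rf=tilt(-XS,0)
plan(tcp([548.3,377.9,55],Rf),Rf,3)
```

```text
pinch stand -399.3 -68.1 109.0 world [548.5 378.  109. ] F [0.5 0.7 0.3] rot [180.   -0.   85.1] w 38.3 t 29.2
{"x":-0,"y":-0.1,"z":18,"rx":0.0002,"ry":-0.0002,"rz":0.0006},
{"x":-0.1,"y":-0.1,"z":18,"rx":0.0002,"ry":-0.0002,"rz":0.0006},
{"x":-0,"y":-0,"z":18,"rx":0.0002,"ry":-0.0002,"rz":0.0006},
```

move_arm([
  {"x": 0,"y": -0.1,"z": 18,"rx": 0,"ry": 0,"rz": 0},
  {"x": 0,"y": -0.1,"z": 18,"rx": 0,"ry": 0,"rz": 0},
  {"x": 0,"y": 0,"z": 18,"rx": 0,"ry": 0,"rz": 0},
  {"x": 0,"y": 0,"z": 0,"rx": 0,"ry": 0,"rz": 0},
  {"x": 0,"y": 0,"z": 0,"rx": 0,"ry": 0,"rz": 0},
])

```text
time_s: 29.7
ee_pos: [548.2, 378.0, 36.4]
ee_rot: [180.0, -0.0, 85.1]
force: [0.5, 0.5, -0.1]
gripper_width: 38.8
gripper_force: 0.0
```

move_arm([
  {"x": 0,"y": 0,"z": 0,"rx": 0,"ry": 0,"rz": 0},
  {"x": 0,"y": 0,"z": 0,"rx": 0,"ry": 0,"rz": 0},
  {"x": 0,"y": 0,"z": 0,"rx": 0,"ry": 0,"rz": 0},
  {"x": 0,"y": 0,"z": 0,"rx": 0,"ry": 0,"rz": 0},
], grip=0.1, squeeze=20)

```text
time_s: 30.1
ee_pos: [548.0, 378.1, 36.1]
ee_rot: [180.0, -0.0, 85.1]
force: [-0.4, -0.5, 3.9]
gripper_width: 19.7
gripper_force: 20.0
```

move_arm([
  {"x": 0,"y": 0,"z": -40,"rx": 0,"ry": 0,"rz": 0},
  {"x": 0,"y": 0,"z": -40,"rx": 0,"ry": 0,"rz": 0},
  {"x": 0,"y": 0,"z": -40,"rx": 0,"ry": 0,"rz": 0},
  {"x": 0,"y": 0,"z": -40,"rx": 0,"ry": 0,"rz": 0},
  {"x": -39.7,"y": -0.7,"z": 0,"rx": 0,"ry": 0,"rz": 0},
  {"x": -39.7,"y": -0.7,"z": 0,"rx": 0,"ry": 0,"rz": 0},
  {"x": -39.7,"y": -0.7,"z": 0,"rx": 0,"ry": 0,"rz": 0},
  {"x": -39.7,"y": -0.7,"z": 0,"rx": 0,"ry": 0,"rz": 0},
  {"x": -39.7,"y": -0.7,"z": 0,"rx": 0,"ry": 0,"rz": 0},
  {"x": -39.7,"y": -0.7,"z": 0,"rx": 0,"ry": 0,"rz": 0},
])

```text
time_s: 31.1
ee_pos: [522.3, 139.4, 195.0]
ee_rot: [-179.9, 0.0, 85.1]
force: [0.2, -0.9, -0.7]
gripper_width: 19.2
gripper_force: 20.0
```

move_arm([
  {"x": -39.7,"y": -0.7,"z": 0,"rx": 0,"ry": 0,"rz": 0},
  {"x": -39.7,"y": -0.7,"z": 0,"rx": 0,"ry": 0,"rz": 0},
  {"x": -39.7,"y": -0.7,"z": 0,"rx": 0,"ry": 0,"rz": 0},
  {"x": -39.7,"y": -0.7,"z": 0,"rx": 0,"ry": 0,"rz": 0},
  {"x": 0,"y": 0,"z": 20,"rx": 0,"ry": 0,"rz": 0},
  {"x": 0,"y": 0,"z": 15,"rx": 0,"ry": 0,"rz": 0},
  {"x": 0,"y": 0,"z": 0,"rx": 0,"ry": 0,"rz": 0},
  {"x": 0,"y": 0,"z": 0,"rx": 0,"ry": 0,"rz": 0},
  {"x": 0,"y": 0,"z": 0,"rx": 0,"ry": 0,"rz": 0},
])

```text
time_s: 32.0
ee_pos: [507.1, -16.9, 161.1]
ee_rot: [180.0, 0.0, 85.1]
force: [-0.6, -1.3, 0.2]
gripper_width: 19.4
gripper_force: 20.0
```

Run:
```python
from h import *
rep()
f=cam('wrist'); save(f,'w10')
im=f['img'].astype(int); br=(im[...,0]-im[...,2]>50); br[:190]=0; br[224:]=0; br[:,:300]=0; br[:,340:]=0
v,u=np.nonzero(br); print(len(u),u.min(),u.max(),v.min(),v.max())
c=onplane(f,[[(u.min()+u.max())/2,(v.min()+v.max())/2]],108); print(c)
p,Rm=cur(); print((c-p)@Rm)
```

```text
pinch stand -2.4 -74.6 179.9 world [507.1 -16.8 179.9] F [-0.6 -1.3  0.2] rot [180.    0.   85.1] w 19.4 t 32.0
162 309 329 200 218
[[506.6849316  -16.90805343 108.        ]]
[[-0.09635168 -0.47171269 53.09706809]]
```

Same view as with the first plug (collar at columns 309–329, rows 200–218); insert.

move_arm([
  {"x": -0.2,"y": -0.1,"z": 15,"rx": 0,"ry": 0,"rz": 0},
  {"x": 0,"y": 0,"z": 8,"rx": 0,"ry": 0,"rz": 0},
  {"x": 0,"y": 0,"z": 5,"rx": 0,"ry": 0,"rz": 0},
  {"x": 0,"y": 0,"z": 5,"rx": 0,"ry": 0,"rz": 0},
  {"x": 0,"y": 0,"z": 5,"rx": 0,"ry": 0,"rz": 0},
  {"x": 0,"y": 0,"z": 5,"rx": 0,"ry": 0,"rz": 0},
  {"x": 0,"y": 0,"z": 3,"rx": 0,"ry": 0,"rz": 0},
  {"x": 0,"y": 0,"z": 0,"rx": 0,"ry": 0,"rz": 0},
])

```text
time_s: 32.85
ee_pos: [506.5, -17.3, 114.3]
ee_rot: [-180.0, 0.0, 85.1]
force: [-0.2, 0.2, 0.0]
gripper_width: 19.4
gripper_force: 20.0
```

move_arm([
  {"x": 0,"y": 0,"z": 1.5,"rx": 0,"ry": 0,"rz": 0},
  {"x": 0,"y": 0,"z": 1,"rx": 0,"ry": 0,"rz": 0},
  {"x": 0,"y": 0,"z": 0,"rx": 0,"ry": 0,"rz": 0},
])

```text
time_s: 33.15
ee_pos: [507.0, -17.4, 114.0]
ee_rot: [179.9, 0.0, 85.1]
force: [-4.0, 0.1, 13.7]
gripper_width: 19.3
gripper_force: 20.0
```

move_arm([
  {"x": 0,"y": 0,"z": 0,"rx": 0,"ry": 0,"rz": 0},
  {"x": 0,"y": 0,"z": 0,"rx": 0,"ry": 0,"rz": 0},
  {"x": 0,"y": 0,"z": 0,"rx": 0,"ry": 0,"rz": 0},
  {"x": 0,"y": 0,"z": -15,"rx": 0,"ry": 0,"rz": 0},
  {"x": 0,"y": 0,"z": -30,"rx": 0,"ry": 0,"rz": 0},
  {"x": 0,"y": 0,"z": -45,"rx": 0,"ry": 0,"rz": 0},
  {"x": 0,"y": 0,"z": -45,"rx": 0,"ry": 0,"rz": 0},
  {"x": 0,"y": 0,"z": 0,"rx": 0,"ry": 0,"rz": 0},
  {"x": 0,"y": 0,"z": 0,"rx": 0,"ry": 0,"rz": 0},
], grip=0.42)

```text
time_s: 34.05
ee_pos: [506.8, -17.3, 247.2]
ee_rot: [180.0, 0.0, 85.1]
force: [-0.1, 0.1, -0.5]
gripper_width: 38.4
gripper_force: 0.0
```

```bash
cat >> h.py <<'E'
def scan(f):
    H,W=f['z_map'].shape; vv,uu=np.mgrid[:H,:W]
    P=world(f,np.c_[uu.ravel(),vv.ravel()]).reshape(H,W,3); P[f['z_map']<=0]=np.nan; return P
def guard(f):
    for l in ('keyhole_left','keyhole_right','guard'):
        for r in lm(f,l,2.5,.5)[:2]: print(l,*r)
    P=scan(f)
    for m in masks_of(f['n'],'guard')[:1]:
        k=m['pixels']; Q=P[k]; z=Q[:,2]; sheet=Q[abs(z-5.5)<4]; bar=Q[abs(z-37.5)<4]
        print('guard',m['p'],np.round(m['box']))
        for n,q in (('sheet',sheet),('bar',bar)):
            if len(q)>20: b=cv2.minAreaRect(q[:,:2].astype(np.float32)); print(n,len(q),np.round(b[0],1),np.round(b[1],1),round(b[2],2),np.median(q[:,2]).round(1))
E
python3 - <<'E'
from h import *
rep(); f=cam('wrist'); save(f,'w11'); P=scan(f)
for y in (0,-74):
    c=st(-1.5,y,0); k=(np.hypot(P[...,0]-c[0],P[...,1]-c[1])<20)&(P[...,2]>120)&(P[...,2]<170); Q=P[k]; k2=Q[:,2]>145; print(y,k.sum(),Q[k2].mean(0).round(1),np.median(Q[k2][:,2]))
guard(f)
E
```

```text
pinch stand -2.0 -74.9 266.0 world [506.7 -17.3 266. ] F [-0.1  0.1 -0.5] rot [180.    0.   85.1] w 38.4 t 34.05
0 514 [579.3 -24.  150.2] 150.34671911247867
-74 505 [506.8 -16.6 150.3] 150.43533126667657
keyhole_left 0.72 [237.8  67.6] [408.5 130.6   2.5] [408.1 130.9   0.6]
keyhole_right 0.87 [340.1  62.7] [546.2 121.7   2.5] [546.3 122.    0.9]
guard 0.68 [285.9  33.1] [477.9 170.2   2.5] [480.9 160.   38.3]
guard 0.82 [289.  40. 152.  77.]
sheet 10299 [477.4 170.7] [118.6 211.7] 85.46 5.4
bar 684 [478.3 171.1] [72.8 16.6] 85.92 37.2
```

Run:
```python
from h import *
m=hd(85.46); Rg=tilt(m,30); g=np.array([477.6,170.9,0])+4*m+[0,0,33]
plan(tcp(g+[0,0,110],Rg),Rg,9)
```

```text
{"x":20,"y":-4.8,"z":13.2,"rx":-0.0007,"ry":-0.0581,"rz":-0.0006},
{"x":20.7,"y":-4.9,"z":11.9,"rx":-0.0007,"ry":-0.0581,"rz":-0.0006},
{"x":21.3,"y":-4.8,"z":10.8,"rx":-0.0007,"ry":-0.0581,"rz":-0.0006},
{"x":22,"y":-4.8,"z":9.5,"rx":-0.0007,"ry":-0.0581,"rz":-0.0006},
{"x":22.4,"y":-4.9,"z":8.2,"rx":-0.0007,"ry":-0.0581,"rz":-0.0006},
{"x":22.9,"y":-4.8,"z":6.8,"rx":-0.0007,"ry":-0.0581,"rz":-0.0006},
{"x":23.3,"y":-4.8,"z":5.5,"rx":-0.0007,"ry":-0.0581,"rz":-0.0006},
{"x":23.6,"y":-4.8,"z":4.2,"rx":-0.0007,"ry":-0.0581,"rz":-0.0006},
{"x":23.7,"y":-4.7,"z":2.8,"rx":-0.0007,"ry":-0.0581,"rz":-0.0006},
```

move_arm([
  {"x": 20,"y": -4.8,"z": 13.2,"rx": -0.0007,"ry": -0.0581,"rz": -0.0006},
  {"x": 20.7,"y": -4.9,"z": 11.9,"rx": -0.0007,"ry": -0.0581,"rz": -0.0006},
  {"x": 21.3,"y": -4.8,"z": 10.8,"rx": -0.0007,"ry": -0.0581,"rz": -0.0006},
  {"x": 22,"y": -4.8,"z": 9.5,"rx": -0.0007,"ry": -0.0581,"rz": -0.0006},
  {"x": 22.4,"y": -4.9,"z": 8.2,"rx": -0.0007,"ry": -0.0581,"rz": -0.0006},
  {"x": 22.9,"y": -4.8,"z": 6.8,"rx": -0.0007,"ry": -0.0581,"rz": -0.0006},
  {"x": 23.3,"y": -4.8,"z": 5.5,"rx": -0.0007,"ry": -0.0581,"rz": -0.0006},
  {"x": 23.6,"y": -4.8,"z": 4.2,"rx": -0.0007,"ry": -0.0581,"rz": -0.0006},
  {"x": 23.7,"y": -4.7,"z": 2.8,"rx": -0.0007,"ry": -0.0581,"rz": -0.0006},
  {"x": 0,"y": 0,"z": 0,"rx": 0,"ry": 0,"rz": 0},
])

```text
time_s: 35.3
ee_pos: [476.9, 168.0, 124.5]
ee_rot: [-179.9, 30.2, 85.8]
force: [0.1, -0.4, 0.3]
gripper_width: 38.2
gripper_force: 0.0
```

move_arm([
  {"x": 0,"y": 0,"z": 0,"rx": 0,"ry": 0,"rz": 0},
  {"x": 0,"y": 0,"z": 0,"rx": 0,"ry": 0,"rz": 0},
  {"x": 0,"y": 0,"z": 0,"rx": 0,"ry": 0,"rz": 0},
])

```text
time_s: 35.6
ee_pos: [478.6, 164.5, 128.9]
ee_rot: [179.7, 30.0, 85.2]
force: [0.1, -0.2, 0.2]
gripper_width: 38.0
gripper_force: 0.0
```

Run:
```python
from h import *
rep(); f=cam('wrist'); save(f,'w12'); guard(f); print(state()['qpos'])
```

```text
pinch stand -189.9 -119.1 145.2 world [479.3 173.8 145.2] F [ 0.1 -0.2  0.2] rot [179.7  30.   85.2] w 38.0 t 35.6
keyhole_left 0.87 [249.4 157.7] [406.4 130.9   2.5] [405.7 129.5   0.6]
keyhole_right 0.56 [388.5 155.7] [544.2 121.7   2.5] [544.2 121.4   2.1]
guard 0.86 [317.4 116. ] [477.7 171.4   2.5] [479.5 190.8  36.3]
guard 0.74 [296. 283.  28.  26.]
[ 32.98537552  26.02670773  97.72595207 -24.15601753  76.67235756
  47.56100863]
```

View pics/w12.png

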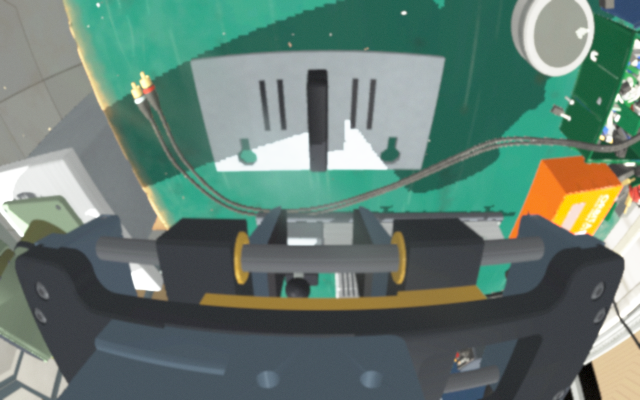

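Run:
```python
from h import *
f=cam('wrist'); P=scan(f); vv,uu=np.mgrid[:400,:640]
k=(vv<200)&(abs(P[...,2]-37.5)<4)&(abs(P[...,0]-478)<40)&(abs(P[...,1]-172)<70); q=P[k]; print('bar',len(q),cv2.minAreaRect(q[:,:2].astype(np.float32)),np.median(q[:,2]))
im=f['img'].astype(int); grey=(abs(im[...,0]-im[...,1])<25)&(im[...,0]>110)
k=(vv<200)&grey&(abs(P[...,2]-5.5)<4)&(abs(P[...,0]-478)<140)&(abs(P[...,1]-172)<90); k=cv2.morphologyEx(k.astype(np.uint8),cv2.MORPH_OPEN,np.ones((5,5)))>0
q=P[k]; print('sheet',len(q),cv2.minAreaRect(q[:,:2].astype(np.float32)),np.median(q[:,2]))
m=hd(85.6); Rg=tilt(m,30); g=np.array([477.7,171.0,0])+4*m+[0,0,33]; rep()
plan(tcp(g,Rg),Rg,5)
```

```text
bar 1794 ((478.6147766113281, 177.5500030517578), (83.2094497680664, 16.633869171142578), 85.81896209716797) 37.36391643819995
sheet 23036 ((478.15472412109375, 172.7018280029297), (121.10690307617188, 210.9774932861328), 85.91724395751953) 5.634559042612407
pinch stand -190.4 -119.3 144.9 world [479.2 174.4 144.9] F [0.1 0.3 0.2] rot [179.7  30.   85.3] w 38.4 t 35.9
{"x":11.3,"y":-0.3,"z":19.3,"rx":0.0004,"ry":-0.0001,"rz":-0.0009},
{"x":11.2,"y":-0.4,"z":19.4,"rx":0.0004,"ry":-0.0001,"rz":-0.0009},
{"x":11.3,"y":-0.3,"z":19.3,"rx":0.0004,"ry":-0.0001,"rz":-0.0009},
{"x":11.2,"y":-0.3,"z":19.3,"rx":0.0004,"ry":-0.0001,"rz":-0.0009},
{"x":11.3,"y":-0.2,"z":19.3,"rx":0.0004,"ry":-0.0001,"rz":-0.0009},
```

move_arm([
  {"x": 11.3,"y": -0.3,"z": 19.3,"rx": 0,"ry": 0,"rz": -0.001},
  {"x": 11.3,"y": -0.2,"z": 19.3,"rx": 0,"ry": 0,"rz": -0.001},
  {"x": 11.3,"y": -0.2,"z": 19.3,"rx": 0,"ry": 0,"rz": -0.001},
  {"x": 11.3,"y": -0.2,"z": 19.3,"rx": 0,"ry": 0,"rz": -0.001},
  {"x": 12,"y": -0.2,"z": 18.5,"rx": 0,"ry": 0,"rz": -0.001},
  {"x": 0,"y": 0,"z": 0,"rx": 0,"ry": 0,"rz": 0},
  {"x": 0,"y": 0,"z": 0,"rx": 0,"ry": 0,"rz": 0},
])

```text
time_s: 36.6
ee_pos: [477.7, 167.0, 17.1]
ee_rot: [180.0, 30.0, 85.7]
force: [0.3, -0.8, -0.4]
gripper_width: 38.3
gripper_force: 0.0
```

move_arm([
  {"x": 0,"y": 0,"z": 0,"rx": 0,"ry": 0,"rz": 0},
  {"x": 0,"y": 0,"z": 0,"rx": 0,"ry": 0,"rz": 0},
  {"x": 0,"y": 0,"z": 0,"rx": 0,"ry": 0,"rz": 0},
  {"x": 0,"y": 0,"z": 0,"rx": 0,"ry": 0,"rz": 0},
  {"x": 0,"y": 0,"z": 0,"rx": 0,"ry": 0,"rz": 0},
], grip=0.05, squeeze=50)

```text
time_s: 37.1
ee_pos: [477.9, 167.2, 17.4]
ee_rot: [179.9, 30.0, 85.7]
force: [-0.9, 0.9, 5.0]
gripper_width: 15.4
gripper_force: 50.0
```

Run:
```python
from h import *
rep(); p,Rm=cur(); 
# guard pose in tool
m=hd(85.8); G=np.c_[m,np.cross(UP,m),UP]; o=np.array([478.2,172,0])
print('pinch in guard',(tcp(p,Rm,-pinch_z)-o)@G, 'tool tilt',np.degrees(np.arcsin(-Rm[2,0])),'yaw',np.degrees(np.arctan2(Rm[1,0],Rm[0,0])))
```

```text
pinch stand -192.6 -120.0 33.7 world [478.6 176.6  33.7] F [-0.9  0.9  5. ] rot [179.9  30.   85.7] w 15.4 t 37.1
pinch in guard [ 4.63059045e+00 -3.29291232e-02  3.37019798e+01] tool tilt 29.994727027405116 yaw 85.66392821713248
```

```bash
cat >> h.py <<'E'
GR=tilt(UP*0+hd(85.66),30); _m=hd(85.66); G0=np.c_[_m,np.cross(UP,_m),UP]; T_IN_G=G0.T@GR   # tool axes in guard frame
PIN_G=np.array([4.6,0,33.7])
GF=np.c_[UP,YS,-XS]; RF=GF@T_IN_G
def gpose(og,Rg=None): # guard origin -> TCP for hung attitude
    return tcp(np.array(og)+GF@PIN_G,RF)
def gnow():
    p,Rm=cur(); G=Rm@T_IN_G.T; o=tcp(p,Rm,-pinch_z)-G@PIN_G; d=o-O
    e=np.degrees(R.from_matrix(GF.T@G).as_rotvec())
    print('guard origin stand %.1f %.1f %.1f'%(d@XS,d@YS,d[2]),'att err about guard x,y,z',e.round(2),'qpos',state()['qpos'].round(0),'F',state()['force'].round(1))
E
python3 - <<'E'
from h import *
p,Rm=cur(); a=plan(p+[0,0,180],Rm,5); print()
Ri=tilt(hd(205),0)
print(np.degrees(R.from_matrix(Rm.T@Ri).magnitude()),np.degrees(R.from_matrix(Ri.T@RF).magnitude()))
b=plan([480,200,240],Ri,16,a)
E
```

```text
{"x":-18,"y":0.1,"z":-31.2,"rx":0,"ry":0,"rz":0},
{"x":-18,"y":0,"z":-31.2,"rx":0,"ry":0,"rz":0},
{"x":-18,"y":0.1,"z":-31.1,"rx":0,"ry":0,"rz":0},
{"x":-18,"y":0.1,"z":-31.2,"rx":0,"ry":0,"rz":0},
{"x":-18,"y":0,"z":-31.2,"rx":0,"ry":0,"rz":0},

121.57596697686826 82.78651860580904
{"x":0.4,"y":-0,"z":-3.3,"rx":-0.0339,"ry":0.02,"rz":-0.1267},
{"x":0.6,"y":0.2,"z":-3.3,"rx":-0.0339,"ry":0.02,"rz":-0.1267},
{"x":0.5,"y":0.3,"z":-3.3,"rx":-0.0339,"ry":0.02,"rz":-0.1267},
{"x":0.6,"y":0.5,"z":-3.3,"rx":-0.0339,"ry":0.02,"rz":-0.1267},
{"x":0.5,"y":0.7,"z":-3.3,"rx":-0.0339,"ry":0.02,"rz":-0.1267},
{"x":0.5,"y":0.9,"z":-3.2,"rx":-0.0339,"ry":0.02,"rz":-0.1267},
{"x":0.5,"y":1,"z":-3.1,"rx":-0.0339,"ry":0.02,"rz":-0.1267},
{"x":0.3,"y":1.2,"z":-3.2,"rx":-0.0339,"ry":0.02,"rz":-0.1267},
{"x":0.3,"y":1.3,"z":-3,"rx":-0.0339,"ry":0.02,"rz":-0.1267},
{"x":0.1,"y":1.5,"z":-3,"rx":-0.0339,"ry":0.02,"rz":-0.1267},
{"x":0,"y":1.6,"z":-3,"rx":-0.0339,"ry":0.02,"rz":-0.1267},
{"x":-0.1,"y":1.7,"z":-2.9,"rx":-0.0339,"ry":0.02,"rz":-0.1267},
{"x":-0.3,"y":1.7,"z":-2.9,"rx":-0.0339,"ry":0.02,"rz":-0.1267},
{"x":-0.5,"y":1.8,"z":-2.8,"rx":-0.0339,"ry":0.02,"rz":-0.1267},
{"x":-0.6,"y":1.9,"z":-2.7,"rx":-0.0339,"ry":0.02,"rz":-0.1267},
{"x":-0.8,"y":1.8,"z":-2.7,"rx":-0.0339,"ry":0.02,"rz":-0.1267},
```

move_arm([
  {"x": -18,"y": 0,"z": -31.2,"rx": 0,"ry": 0,"rz": 0},
  {"x": -18,"y": 0,"z": -31.2,"rx": 0,"ry": 0,"rz": 0},
  {"x": -18,"y": 0,"z": -31.2,"rx": 0,"ry": 0,"rz": 0},
  {"x": -18,"y": 0,"z": -31.2,"rx": 0,"ry": 0,"rz": 0},
  {"x": -18,"y": 0,"z": -31.2,"rx": 0,"ry": 0,"rz": 0},
  {"x": 0,"y": 0,"z": 0,"rx": 0,"ry": 0,"rz": 0},
])

```text
time_s: 37.7
ee_pos: [479.5, 168.3, 200.8]
ee_rot: [179.4, 29.7, 85.4]
force: [-0.5, -0.1, -3.0]
gripper_width: 15.3
gripper_force: 50.0
```

move_arm([
  {"x": 0.5,"y": 0,"z": -3,"rx": -0.0339,"ry": 0.02,"rz": -0.1267},
  {"x": 0.5,"y": 0.2,"z": -3,"rx": -0.0339,"ry": 0.02,"rz": -0.1267},
  {"x": 0.5,"y": 0.4,"z": -3,"rx": -0.0339,"ry": 0.02,"rz": -0.1267},
  {"x": 0.5,"y": 0.6,"z": -3,"rx": -0.0339,"ry": 0.02,"rz": -0.1267},
  {"x": 0.5,"y": 0.8,"z": -3,"rx": -0.0339,"ry": 0.02,"rz": -0.1267},
  {"x": 0.5,"y": 1,"z": -3,"rx": -0.0339,"ry": 0.02,"rz": -0.1267},
  {"x": 0.3,"y": 1.2,"z": -3,"rx": -0.0339,"ry": 0.02,"rz": -0.1267},
  {"x": 0.2,"y": 1.4,"z": -3,"rx": -0.0339,"ry": 0.02,"rz": -0.1267},
])

```text
time_s: 38.5
ee_pos: [478.4, 182.7, 214.6]
ee_rot: [-171.0, 14.6, 148.0]
force: [0.3, 0.1, -1.8]
gripper_width: 15.8
gripper_force: 50.0
```

move_arm([
  {"x": 0.1,"y": 1.5,"z": -3,"rx": -0.0339,"ry": 0.02,"rz": -0.1267},
  {"x": 0,"y": 1.5,"z": -3,"rx": -0.0339,"ry": 0.02,"rz": -0.1267},
  {"x": 0,"y": 1.6,"z": -3,"rx": -0.0339,"ry": 0.02,"rz": -0.1267},
  {"x": 0,"y": 1.7,"z": -3,"rx": -0.0339,"ry": 0.02,"rz": -0.1267},
  {"x": -0.3,"y": 1.7,"z": -3,"rx": -0.0339,"ry": 0.02,"rz": -0.1267},
  {"x": -0.5,"y": 1.8,"z": -3,"rx": -0.0339,"ry": 0.02,"rz": -0.1267},
  {"x": -0.6,"y": 1.8,"z": -3,"rx": -0.0339,"ry": 0.02,"rz": -0.1267},
  {"x": -0.8,"y": 1.8,"z": -3,"rx": -0.0339,"ry": 0.02,"rz": -0.1267},
  {"x": 0,"y": 0,"z": 0,"rx": 0,"ry": 0,"rz": 0},
  {"x": 0,"y": 0,"z": 0,"rx": 0,"ry": 0,"rz": 0},
])

```text
time_s: 39.5
ee_pos: [480.3, 198.8, 237.2]
ee_rot: [180.0, -0.2, -155.2]
force: [-0.5, -0.6, -1.8]
gripper_width: 15.5
gripper_force: 50.0
```

Run:
```python
from h import *
rep(); gnow(); p,Rm=cur()
print(RF)
t=gpose(st(-150,0,150)); print(t)
b=plan(t,RF,12)
```

```text
pinch stand -214.9 -120.2 256.0 world [480.4 198.9 256. ] F [-0.5 -0.6 -1.8] rot [ 180.    -0.2 -155.2] w 15.5 t 39.5
guard origin stand -208.5 -131.5 224.6 att err about guard x,y,z [-54.35  54.05 -31.26] qpos [ 21.  13.  94.   0.  73. -94.] F [-0.5 -0.6 -1.8]
[[-4.40125267e-02 -9.96118261e-01 -7.62319323e-02]
 [-4.98059131e-01  8.80250533e-02 -8.62663719e-01]
 [ 8.66025404e-01  1.25437501e-17 -5.00000000e-01]]
[595.93704197 140.96884663 145.2       ]
{"x":-6.7,"y":-8.4,"z":7.6,"rx":0.0457,"ry":0.0786,"rz":-0.0789},
{"x":-6.7,"y":-8.6,"z":7.6,"rx":0.0457,"ry":0.0786,"rz":-0.0789},
{"x":-6.6,"y":-8.8,"z":7.3,"rx":0.0457,"ry":0.0786,"rz":-0.0789},
{"x":-6.4,"y":-9,"z":7.3,"rx":0.0457,"ry":0.0786,"rz":-0.0789},
{"x":-6.3,"y":-9.1,"z":7.2,"rx":0.0457,"ry":0.0786,"rz":-0.0789},
{"x":-6.1,"y":-9.3,"z":7.2,"rx":0.0457,"ry":0.0786,"rz":-0.0789},
{"x":-6,"y":-9.5,"z":7,"rx":0.0457,"ry":0.0786,"rz":-0.0789},
{"x":-5.7,"y":-9.6,"z":7.1,"rx":0.0457,"ry":0.0786,"rz":-0.0789},
{"x":-5.6,"y":-9.7,"z":7.1,"rx":0.0457,"ry":0.0786,"rz":-0.0789},
{"x":-5.3,"y":-9.8,"z":7,"rx":0.0457,"ry":0.0786,"rz":-0.0789},
{"x":-5.1,"y":-9.9,"z":7.2,"rx":0.0457,"ry":0.0786,"rz":-0.0789},
{"x":-4.9,"y":-10,"z":7.1,"rx":0.0457,"ry":0.0786,"rz":-0.0789},
```

move_arm([
  {"x": -6.7,"y": -8.4,"z": 7.6,"rx": 0.0457,"ry": 0.0786,"rz": -0.0789},
  {"x": -6.7,"y": -8.6,"z": 7.6,"rx": 0.0457,"ry": 0.0786,"rz": -0.0789},
  {"x": -6.6,"y": -8.8,"z": 7.3,"rx": 0.0457,"ry": 0.0786,"rz": -0.0789},
  {"x": -6.4,"y": -9,"z": 7.3,"rx": 0.0457,"ry": 0.0786,"rz": -0.0789},
  {"x": -6.3,"y": -9.1,"z": 7.2,"rx": 0.0457,"ry": 0.0786,"rz": -0.0789},
  {"x": -6.1,"y": -9.3,"z": 7.2,"rx": 0.0457,"ry": 0.0786,"rz": -0.0789},
  {"x": 0,"y": 0,"z": 0,"rx": 0,"ry": 0,"rz": 0},
])

```text
time_s: 40.2
ee_pos: [538.6, 172.2, 188.5]
ee_rot: [-170.6, -29.8, -129.5]
force: [-0.5, 1.0, -3.5]
gripper_width: 15.4
gripper_force: 50.0
```

move_arm([
  {"x": -6,"y": -9.5,"z": 7,"rx": 0.0457,"ry": 0.0786,"rz": -0.0789},
  {"x": -5.7,"y": -9.6,"z": 7.1,"rx": 0.0457,"ry": 0.0786,"rz": -0.0789},
  {"x": -5.6,"y": -9.7,"z": 7.1,"rx": 0.0457,"ry": 0.0786,"rz": -0.0789},
  {"x": -5.3,"y": -9.8,"z": 7,"rx": 0.0457,"ry": 0.0786,"rz": -0.0789},
  {"x": -5.1,"y": -9.9,"z": 7.2,"rx": 0.0457,"ry": 0.0786,"rz": -0.0789},
  {"x": -4.9,"y": -10,"z": 7.1,"rx": 0.0457,"ry": 0.0786,"rz": -0.0789},
  {"x": 0,"y": 0,"z": 0,"rx": 0,"ry": 0,"rz": 0},
  {"x": 0,"y": 0,"z": 0,"rx": 0,"ry": 0,"rz": 0},
  {"x": 0,"y": 0,"z": 0,"rx": 0,"ry": 0,"rz": 0},
])

```text
time_s: 41.1
ee_pos: [597.0, 142.0, 148.3]
ee_rot: [-179.4, -59.7, -95.5]
force: [-0.1, -0.0, -2.3]
gripper_width: 15.6
gripper_force: 50.0
```

Run:
```python
from h import *
rep(); gnow()
f=cam('wrist'); save(f,'w13')
for l,h in [('stud_left',52),('stud_right',52),('keyhole_left',0),('keyhole_right',0)]:
    for r in lm(f,l,h,.4)[:2]: print(l,*r)
```

```text
pinch stand -184.7 0.9 157.8 world [598.3 158.1 157.8] F [-0.1 -0.  -2.3] rot [-179.4  -59.7  -95.5] w 15.6 t 41.1
guard origin stand -151.1 1.0 153.0 att err about guard x,y,z [ 0.06  0.3  -0.32] qpos [  34.   45.   77.  -43.  101. -132.] F [-0.1 -0.  -2.3]
```

View pics/w13.png

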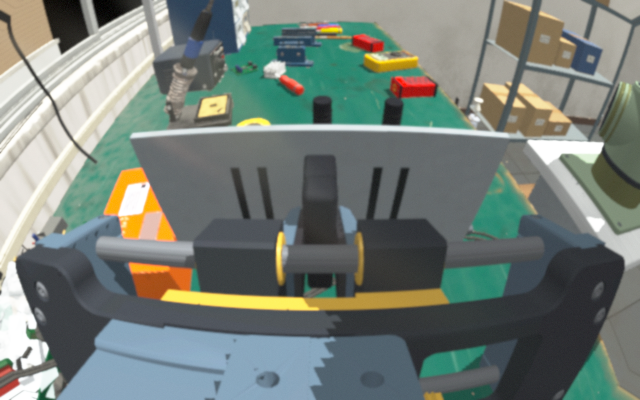

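Run:
```python
from h import *
f=cam('wrist'); p,Rm=cur()
C=-f['t']@f['R']; Rtc=Rm.T@f['R'].T; ptc=Rm.T@(C-p); print('cam in tool',ptc.round(1))
def vf(tp,rot):
    Rw=R.from_euler('xyz',rot,degrees=True).as_matrix(); Rc=(Rw@Rtc).T; c=np.array(tp)+Rw@ptc
    return dict(f,R=Rc,t=-Rc@c)
for n,tp,rot in [('w8',[580.4,-23.6,160.6],[180,0,85.1]),('w10',[507.1,-16.85,161.1],[180,0,85.1]),('w11',[506.8,-17.3,247.2],[180,0,85.1]),('w9',[580.1,-24.2,196.5],[180,0,85.1])]:
    im=cv2.imread(f'pics/{n}.png',0).astype(int); g=vf(tp,rot)
    for nm,Y in (('right',-70),('left',70)):
        # project expected neck at z55
        w=st(-60,Y,55); pc=g['R']@w+g['t']; r=np.arctan2(np.hypot(pc[0],pc[1]),pc[2]); k=r/np.hypot(pc[0],pc[1]); u=f['cx']+f['fx']*k*pc[0]; v=f['cy']+f['fy']*k*pc[1]
        u0,v0=int(round(u)),int(round(v)); print(n,nm,round(u,1),round(v,1))
        if 12<u0<628 and v0>6: print(im[v0-5:v0+6,u0-12:u0+13])
```

```text
cam in tool [ 6.86e+01 -1.00e-01 -1.72e+02]
w8 right 243.7 129.5
[[118 120 120 122 145 173 171 157 155 163 177 184 185 179 167 154 141 135
  129 123 120 115 116 114 112]
 [116 117 115 117 120 129 130 123 133 154 174 185 187 181 164 143 127 119
  115 113 112 113 110 107 107]
 [111 109 111 109 103 102 103 106 122 147 169 185 190 183 164 141 120 110
  109 108 109 109 106 106 104]
 [101 103 101  98  97  95  96  99 119 148 170 185 188 182 166 141 124 117
  116 117 116 117 116 117 115]
 [ 99 100 101 101  99  99  99 102 123 150 175 186 191 183 168 146 133 129
  128 126 129 131 133 135 134]
 [101 102 101 104 103 103 101 109 132 167 190 193 191 183 168 147 132 128
  126 125 128 132 141 144 144]
 [104 105 107 106 107 106 104 112 144 195 213 203 190 182 166 142 124 115
  113 113 115 126 139 142 135]
 [109 108 109 110 110 111 111 116 157 213 224 208 191 184 167 141 120 110
  110 108 110 120 130 127 120]
 [116 115 117 115 115 118 116 123 159 209 220 204 191 182 165 142 123 112
  112 113 114 118 123 120 117]
 [124 125 124 124 121 121 119 122 146 182 195 187 181 173 160 141 123 114
  115 116 118 12
[... 7659 characters left out ...]
87 123 153 178 189 188 165 122  86  74
   70  67  64  62  64  62  64]
 [ 76  75  69  71  71  70  73  72  91 122 155 179 192 190 165 119  81  70
   70  69  67  68  67  65  65]
 [ 81  79  79  81  78  80  79  81  93 124 155 180 191 189 165 119  83  77
   75  75  76  73  74  74  73]
 [ 85  86  86  86  86  86  87  88 100 127 157 180 192 188 163 120  89  85
   82  83  83  82  82  81  83]
 [ 93  91  92  92  92  90  91  93 104 130 159 179 191 188 163 123  95  90
   88  88  92  89  88  88  89]
 [105 106 105 102 102  98  98  99 108 131 158 179 190 185 162 125  99  93
   93  97  95  94  95  93  95]
 [120 118 116 111 105 100  98 101 108 125 150 169 178 176 156 124 104  99
  101 102 105 106 106 107 107]]
```

Run:
```python
from h import *
f=cam('wrist'); P=scan(f); p,Rm=cur(); gnow()
G=Rm@T_IN_G.T; o=tcp(p,Rm,-pinch_z)-G@PIN_G
Q=(P-o)@G   # predicted guard frame
k=(abs(Q[...,2]-5)<6)&(abs(Q[...,0])<75)&(abs(Q[...,1])<120)
k=cv2.morphologyEx(k.astype(np.uint8),cv2.MORPH_OPEN,np.ones((3,3)))>0
q=Q[k]; A=np.c_[q[:,:2],np.ones(len(q))]; c=np.linalg.lstsq(A,q[:,2],rcond=None)[0]; print('plane z=',c, len(q))
print('x max',np.percentile(q[:,0],[99,99.7,100]),'y',np.percentile(q[:,1],[0,.3,1,99,99.7,100]))
t=q[:,0]>50; print('top rows y range',q[t,1].min(),q[t,1].max())
for lo in range(-90,100,30):
    s=abs(q[:,1]-lo)<8; print(lo,q[s,0].max().round(1),end=' ')
b=(abs(Q[...,2]-37)<4)&(abs(Q[...,0])<60)&(abs(Q[...,1])<20); qb=Q[b]; print('\nbar',qb.mean(0),qb.min(0),qb.max(0))
```

```text
guard origin stand -151.0 0.9 152.0 att err about guard x,y,z [ 0.16  0.16 -0.16] qpos [  34.   45.   77.  -43.  101. -132.] F [ 0.8  0.4 -2.3]
plane z= [-8.92484076e-03 -2.49100428e-04  6.05940830e+00] 30888
x max [60.74625378 60.98156838 61.59034028] y [-105.59371648 -104.17902884 -102.63653288  102.82445708  104.36487375
  106.2123674 ]
top rows y range -105.59371648381922 105.32818448860773
-90 61.3 -60 61.3 -30 61.2 0 61.3 30 61.2 60 61.5 90 61.3 
bar [23.19298236  0.07246825 37.29115545] [-35.28269336 -17.45901191  33.00108144] [47.22724278 17.41367707 40.99511096]
```

```bash
sed -i 's/^PIN_G=.*/PIN_G=np.array([3.9,0,32.9])/' h.py
python3 - <<'E'
from h import *
gnow(); a=plan(gpose(st(-88,0,96)),RF,5)
E
```

```text
guard origin stand -151.8 0.9 152.7 att err about guard x,y,z [ 0.16  0.16 -0.16] qpos [  34.   45.   77.  -43.  101. -132.] F [ 0.8  0.4 -2.3]
{"x":-3.4,"y":0.2,"z":16.7,"rx":-0.0007,"ry":0.0006,"rz":-0.0002},
{"x":-3.4,"y":0.3,"z":16.8,"rx":-0.0007,"ry":0.0006,"rz":-0.0002},
{"x":-3.4,"y":0.2,"z":16.7,"rx":-0.0007,"ry":0.0006,"rz":-0.0002},
{"x":-3.4,"y":0.2,"z":16.7,"rx":-0.0007,"ry":0.0006,"rz":-0.0002},
{"x":-3.5,"y":0.2,"z":16.7,"rx":-0.0007,"ry":0.0006,"rz":-0.0002},
```

move_arm([
  {"x": -3.4,"y": 0.2,"z": 16.7,"rx": -0.0007,"ry": 0.0006,"rz": -0.0002},
  {"x": -3.4,"y": 0.2,"z": 16.7,"rx": -0.0007,"ry": 0.0006,"rz": -0.0002},
  {"x": -3.4,"y": 0.2,"z": 16.7,"rx": -0.0007,"ry": 0.0006,"rz": -0.0002},
  {"x": -3.4,"y": 0.2,"z": 16.7,"rx": -0.0007,"ry": 0.0006,"rz": -0.0002},
  {"x": -3.5,"y": 0.2,"z": 16.7,"rx": -0.0007,"ry": 0.0006,"rz": -0.0002},
  {"x": 0,"y": 0,"z": 0,"rx": 0,"ry": 0,"rz": 0},
  {"x": 0,"y": 0,"z": 0,"rx": 0,"ry": 0,"rz": 0},
  {"x": 0,"y": 0,"z": 0,"rx": 0,"ry": 0,"rz": 0},
  {"x": 0,"y": 0,"z": 0,"rx": 0,"ry": 0,"rz": 0},
])

```text
time_s: 42.35
ee_pos: [590.9, 79.2, 90.6]
ee_rot: [-179.9, -60.0, -95.0]
force: [0.5, -1.1, -2.6]
gripper_width: 15.7
gripper_force: 50.0
```

Run:
```python
from h import *
gnow(); a=plan(gpose(st(-72,0,96)),RF,2); print(); plan(gpose(st(-57,0,96)),RF,3,a)
```

```text
guard origin stand -88.9 0.4 96.2 att err about guard x,y,z [ 0.08 -0.02 -0.03] qpos [  30.   46.   86.  -45.   92. -128.] F [ 0.5 -1.1 -2.6]
{"x":4.1,"y":0.2,"z":7.3,"rx":-0.0007,"ry":-0.0001,"rz":0.0001},
{"x":4.2,"y":0.2,"z":7.4,"rx":-0.0007,"ry":-0.0001,"rz":0.0001},

{"x":2.5,"y":0,"z":4.3,"rx":-0,"ry":-0,"rz":0},
{"x":2.5,"y":0,"z":4.3,"rx":-0,"ry":-0,"rz":0},
{"x":2.5,"y":0,"z":4.4,"rx":-0,"ry":-0,"rz":0},
```

move_arm([
  {"x": 4.1,"y": 0.2,"z": 7.3,"rx": 0,"ry": 0,"rz": 0},
  {"x": 4.1,"y": 0.2,"z": 7.3,"rx": 0,"ry": 0,"rz": 0},
  {"x": 1.5,"y": 0,"z": 2.6,"rx": 0,"ry": 0,"rz": 0},
  {"x": 1.5,"y": 0,"z": 2.6,"rx": 0,"ry": 0,"rz": 0},
  {"x": 0,"y": 0,"z": 0,"rx": 0,"ry": 0,"rz": 0},
])

```text
time_s: 42.85
ee_pos: [588.0, 55.4, 90.1]
ee_rot: [179.9, -60.1, -95.0]
force: [-0.2, -0.2, -2.0]
gripper_width: 15.6
gripper_force: 50.0
```

move_arm([
  {"x": 1.5,"y": 0,"z": 2.6,"rx": 0,"ry": 0,"rz": 0},
  {"x": 1.5,"y": 0,"z": 2.6,"rx": 0,"ry": 0,"rz": 0},
  {"x": 1,"y": 0,"z": 1.7,"rx": 0,"ry": 0,"rz": 0},
  {"x": 0,"y": 0,"z": 0,"rx": 0,"ry": 0,"rz": 0},
])

```text
time_s: 43.25
ee_pos: [587.3, 47.7, 90.0]
ee_rot: [179.9, -60.1, -94.9]
force: [-0.5, 0.3, -1.8]
gripper_width: 15.7
gripper_force: 50.0
```

Run:
```python
from h import *
gnow(); a=plan(gpose(st(-57,0,78)),RF,4)
```

```text
guard origin stand -57.1 -0.4 95.5 att err about guard x,y,z [ 0.03 -0.07  0.06] qpos [  28.   44.   89.  -47.   90. -128.] F [-0.5  0.3 -1.8]
{"x":-3.8,"y":-0.1,"z":2.2,"rx":0,"ry":-0.0003,"rz":0.0003},
{"x":-3.7,"y":-0.1,"z":2.2,"rx":0,"ry":-0.0003,"rz":0.0003},
{"x":-3.8,"y":-0.1,"z":2.2,"rx":0,"ry":-0.0003,"rz":0.0003},
{"x":-3.8,"y":-0.1,"z":2.3,"rx":0,"ry":-0.0003,"rz":0.0003},
```

No contact force at −57 mm: the heads are through the openings. Lower.

move_arm([
  {"x": -3.8,"y": -0.1,"z": 2.2,"rx": 0,"ry": 0,"rz": 0},
  {"x": -3.8,"y": -0.1,"z": 2.2,"rx": 0,"ry": 0,"rz": 0},
  {"x": -3.8,"y": -0.1,"z": 2.2,"rx": 0,"ry": 0,"rz": 0},
  {"x": -3.8,"y": -0.1,"z": 2.2,"rx": 0,"ry": 0,"rz": 0},
  {"x": 0,"y": 0,"z": 0,"rx": 0,"ry": 0,"rz": 0},
])

```text
time_s: 43.75
ee_pos: [587.7, 47.9, 71.9]
ee_rot: [179.8, -60.1, -94.8]
force: [-0.1, 0.1, -2.4]
gripper_width: 15.6
gripper_force: 50.0
```

move_arm([
  {"x": -1,"y": 0,"z": 0.6,"rx": 0,"ry": 0,"rz": 0},
  {"x": -1,"y": 0,"z": 0.6,"rx": 0,"ry": 0,"rz": 0},
  {"x": -0.5,"y": 0,"z": 0.3,"rx": 0,"ry": 0,"rz": 0},
  {"x": 0,"y": 0,"z": 0,"rx": 0,"ry": 0,"rz": 0},
])

```text
time_s: 44.15
ee_pos: [587.8, 47.9, 71.2]
ee_rot: [-180.0, -60.2, -95.1]
force: [-1.0, 2.7, 5.1]
gripper_width: 15.6
gripper_force: 50.0
```

Run:
```python
from h import *
gnow()
```

```text
guard origin stand -57.4 0.1 76.8 att err about guard x,y,z [ 0.03 -0.18 -0.02] qpos [  28.   46.   89.  -47.   89. -126.] F [-1.   2.7  5.1]
```

move_arm([
  {"x": 0,"y": 0,"z": 0,"rx": 0,"ry": 0,"rz": 0},
  {"x": 0,"y": 0,"z": 0,"rx": 0,"ry": 0,"rz": 0},
  {"x": 0,"y": 0,"z": 0,"rx": 0,"ry": 0,"rz": 0},
  {"x": 0,"y": 0,"z": -8,"rx": 0,"ry": 0,"rz": 0},
  {"x": 0,"y": 0,"z": -20,"rx": 0,"ry": 0,"rz": 0},
  {"x": 0,"y": 0,"z": -30,"rx": 0,"ry": 0,"rz": 0},
  {"x": 0,"y": 0,"z": -30,"rx": 0,"ry": 0,"rz": 0},
  {"x": 0,"y": 0,"z": -30,"rx": 0,"ry": 0,"rz": 0},
  {"x": 0,"y": 0,"z": 0,"rx": 0,"ry": 0,"rz": 0},
  {"x": 0,"y": 0,"z": 0,"rx": 0,"ry": 0,"rz": 0},
], grip=0.45)

```text
time_s: 45.15
ee_pos: [596.7, 150.3, 128.3]
ee_rot: [179.9, -60.0, -94.9]
force: [0.7, -0.2, -0.8]
gripper_width: 41.0
gripper_force: 0.0
```

Run:
```python
from h import *
rep(); f=cam('wrist'); P=scan(f); save(f,'w14')
o=st(-56.5,0,76); Q=(P-o)@GF
k=(abs(Q[...,2]-5)<14)&(abs(Q[...,0])<75)&(abs(Q[...,1])<120)
k=cv2.morphologyEx(k.astype(np.uint8),cv2.MORPH_OPEN,np.ones((3,3)))>0
q=Q[k]; A=np.c_[q[:,:2],np.ones(len(q))]; c=np.linalg.lstsq(A,q[:,2],rcond=None)[0]; print('plane z=',c,len(q))
print('x max',np.percentile(q[:,0],[99,99.7]),'y',np.percentile(q[:,1],[.3,99.7]))
for r in lm(f,'switch_tip',91,.3)+lm(cam('scene'),'switch_tip',91,.3)+lm(cam('side'),'switch_tip',91,.3): print(*r)
d=np.array([445,32.4,91])-O; print('old tip stand',d@XS,d@YS)
```

```text
pinch stand -193.1 -0.1 137.7 world [598.1 166.5 137.7] F [ 0.7 -0.2 -0.8] rot [179.9 -60.  -94.9] w 41.0 t 45.15
plane z= [ 9.07288105e-02 -3.28208868e-03  7.83404307e+00] 18813
x max [60.62886552 60.91479824] y [-117.22119396  113.61108646]
0.76 [453.4 151.1] [442.   25.4  91. ] [451.7  39.5 101.8]
0.62 [288.8 182.3] [464.   35.4  91. ] [453.6  18.9 103. ]
0.53 [330.9 216.4] [426.2  41.7  91. ] [ 498.1 -125.6    1.4]
0.33 [304.8 223.6] [490.1 138.4  91. ] [538.8  41.   35.4]
old tip stand -45.9850705300188 -140.79436525780855
```

View pics/w14.png

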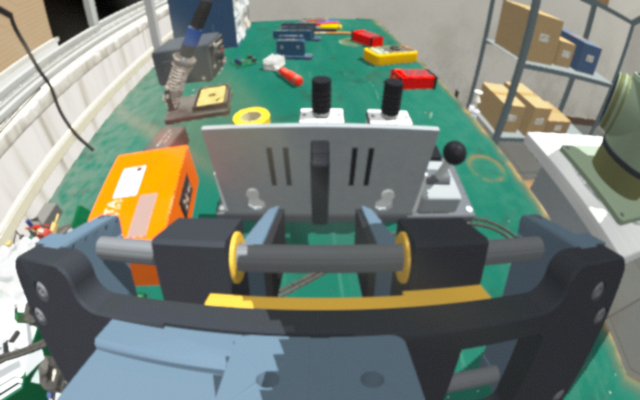

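Run:
```python
from h import *
p,Rm=cur(); a=plan(p+[0,40,120],Rm,4); print()
Rv=tilt(-YS,0); print(np.degrees(R.from_matrix(Rm.T@Rv).magnitude()))
b=plan(st(-115,-141,190),Rv,14,a); print(); plan(st(-115,-141,85),Rv,3,b)
```

```text
{"x":21,"y":0.9,"z":-23.6,"rx":0,"ry":0,"rz":0},
{"x":21.1,"y":1,"z":-23.6,"rx":0,"ry":0,"rz":0},
{"x":21,"y":0.9,"z":-23.6,"rx":0,"ry":0,"rz":0},
{"x":21.1,"y":1,"z":-23.5,"rx":0,"ry":0,"rz":0},

104.56690560809807
{"x":-0,"y":9.8,"z":8.3,"rx":-0.0583,"ry":-0.0585,"rz":0.1009},
{"x":1.4,"y":9.2,"z":8.8,"rx":-0.0583,"ry":-0.0585,"rz":0.1009},
{"x":2.8,"y":8.5,"z":9.2,"rx":-0.0583,"ry":-0.0585,"rz":0.1009},
{"x":4.2,"y":7.6,"z":9.4,"rx":-0.0583,"ry":-0.0585,"rz":0.1009},
{"x":5.5,"y":6.6,"z":9.6,"rx":-0.0583,"ry":-0.0585,"rz":0.1009},
{"x":6.6,"y":5.4,"z":9.6,"rx":-0.0583,"ry":-0.0585,"rz":0.1009},
{"x":7.6,"y":4.1,"z":9.4,"rx":-0.0583,"ry":-0.0585,"rz":0.1009},
{"x":8.6,"y":2.7,"z":9.1,"rx":-0.0583,"ry":-0.0585,"rz":0.1009},
{"x":9.3,"y":1.3,"z":8.8,"rx":-0.0583,"ry":-0.0585,"rz":0.1009},
{"x":9.8,"y":-0.1,"z":8.2,"rx":-0.0583,"ry":-0.0585,"rz":0.1009},
{"x":10.2,"y":-1.6,"z":7.6,"rx":-0.0583,"ry":-0.0585,"rz":0.1009},
{"x":10.4,"y":-3.1,"z":6.8,"rx":-0.0583,"ry":-0.0585,"rz":0.1009},
{"x":10.4,"y":-4.5,"z":6,"rx":-0.0583,"ry":-0.0585,"rz":0.1009},
{"x":10.2,"y":-5.9,"z":5.2,"rx":-0.0583,"ry":-0.0585,"rz":0.1009},

{"x":0,"y":-0,"z":35,"rx":0.0002,"ry":0,"rz":-0.0001},
{"x":0,"y":-0,"z":35,"rx":0.0002,"ry":0,"rz":-0.0001},
{"x":0,"y":-0,"z":35,"rx":0.0002,"ry":0,"rz":-0.0001},
```

move_arm([
  {"x": 21,"y": 1,"z": -23.6,"rx": 0,"ry": 0,"rz": 0},
  {"x": 21,"y": 1,"z": -23.6,"rx": 0,"ry": 0,"rz": 0},
  {"x": 21,"y": 1,"z": -23.6,"rx": 0,"ry": 0,"rz": 0},
  {"x": 21,"y": 1,"z": -23.6,"rx": 0,"ry": 0,"rz": 0},
], grip=0)

```text
time_s: 45.85
ee_pos: [596.2, 189.5, 249.4]
ee_rot: [179.8, -60.1, -94.9]
force: [0.8, -0.5, -0.0]
gripper_width: 11.8
gripper_force: 0.0
```

move_arm([
  {"x": 0,"y": 9.8,"z": 8.3,"rx": -0.0583,"ry": -0.0585,"rz": 0.1009},
  {"x": 1.4,"y": 9.2,"z": 8.8,"rx": -0.0583,"ry": -0.0585,"rz": 0.1009},
  {"x": 2.8,"y": 8.5,"z": 9.2,"rx": -0.0583,"ry": -0.0585,"rz": 0.1009},
  {"x": 4.2,"y": 7.6,"z": 9.4,"rx": -0.0583,"ry": -0.0585,"rz": 0.1009},
  {"x": 5.5,"y": 6.6,"z": 9.6,"rx": -0.0583,"ry": -0.0585,"rz": 0.1009},
  {"x": 6.6,"y": 5.4,"z": 9.6,"rx": -0.0583,"ry": -0.0585,"rz": 0.1009},
  {"x": 7.6,"y": 4.1,"z": 9.4,"rx": -0.0583,"ry": -0.0585,"rz": 0.1009},
])

```text
time_s: 46.55
ee_pos: [523.3, 145.2, 218.8]
ee_rot: [-165.5, -29.0, -147.5]
force: [-0.5, 0.5, -0.6]
gripper_width: 0.7
gripper_force: 0.0
```

move_arm([
  {"x": 8.6,"y": 2.7,"z": 9.1,"rx": -0.0583,"ry": -0.0585,"rz": 0.1009},
  {"x": 9.3,"y": 1.3,"z": 8.8,"rx": -0.0583,"ry": -0.0585,"rz": 0.1009},
  {"x": 9.8,"y": -0.1,"z": 8.2,"rx": -0.0583,"ry": -0.0585,"rz": 0.1009},
  {"x": 10.2,"y": -1.6,"z": 7.6,"rx": -0.0583,"ry": -0.0585,"rz": 0.1009},
  {"x": 10.4,"y": -3.1,"z": 6.8,"rx": -0.0583,"ry": -0.0585,"rz": 0.1009},
  {"x": 10.4,"y": -4.5,"z": 6,"rx": -0.0583,"ry": -0.0585,"rz": 0.1009},
  {"x": 10.2,"y": -5.9,"z": 5.2,"rx": -0.0583,"ry": -0.0585,"rz": 0.1009},
  {"x": 0,"y": 0,"z": 0,"rx": 0,"ry": 0,"rz": 0},
  {"x": 0,"y": 0,"z": 0,"rx": 0,"ry": 0,"rz": 0},
  {"x": 0,"y": 0,"z": 0,"rx": 0,"ry": 0,"rz": 0},
])

```text
time_s: 47.55
ee_pos: [452.1, 102.4, 190.3]
ee_rot: [179.9, 0.1, 175.1]
force: [0.8, -0.1, -0.6]
gripper_width: 0.6
gripper_force: 0.0
```

Run:
```python
from h import *
rep(); print(state()['qpos'])
Rv=tilt(-YS,0); plan(st(-115,-141,85),Rv,4)
f=cam('wrist'); save(f,'w15')
P=scan(f); im=f['img'].astype(int); c=st(-48,-140,0)
k=(np.hypot(P[...,0]-c[0],P[...,1]-c[1])<45)&(P[...,2]>80)&(P[...,2]<115)
if k.sum(): q=P[k]; d=q.mean(0)-O; print('ball',k.sum(),d@XS,d@YS,q[:,2].max())
```

```text
pinch stand -116.3 -139.9 209.1 world [452.  102.4 209.1] F [ 0.8 -0.1 -0.6] rot [1.799e+02 1.000e-01 1.751e+02] w 0.6 t 47.55
[ 1.13102466e+01  9.23826734e+00  1.05662427e+02  5.36086451e-02
  6.49702262e+01 -7.37642773e+01]
{"x":0.3,"y":-0.4,"z":26.3,"rx":0.0004,"ry":0.0005,"rz":0.0004},
{"x":0.3,"y":-0.4,"z":26.4,"rx":0.0004,"ry":0.0005,"rz":0.0004},
{"x":0.3,"y":-0.3,"z":26.3,"rx":0.0004,"ry":0.0005,"rz":0.0004},
{"x":0.3,"y":-0.4,"z":26.3,"rx":0.0004,"ry":0.0005,"rz":0.0004},
ball 625 -48.26274073262693 -142.4200529821125 108.37419387240712
```

move_arm([
  {"x": 0.3,"y": 0,"z": 26.4,"rx": 0,"ry": 0,"rz": 0},
  {"x": 0.3,"y": 0,"z": 26.4,"rx": 0,"ry": 0,"rz": 0},
  {"x": 0.3,"y": 0,"z": 26.4,"rx": 0,"ry": 0,"rz": 0},
  {"x": 0.3,"y": 0,"z": 26.4,"rx": 0,"ry": 0,"rz": 0},
  {"x": 0,"y": -10,"z": 0,"rx": 0,"ry": 0,"rz": 0},
  {"x": 0,"y": -10,"z": 0,"rx": 0,"ry": 0,"rz": 0},
  {"x": 0,"y": -10,"z": 0,"rx": 0,"ry": 0,"rz": 0},
  {"x": 0,"y": -8,"z": 0,"rx": 0,"ry": 0,"rz": 0},
  {"x": 0,"y": -8,"z": 0,"rx": 0,"ry": 0,"rz": 0},
])

```text
time_s: 48.5
ee_pos: [446.4, 55.6, 85.3]
ee_rot: [179.9, 0.2, 175.0]
force: [-0.6, -0.8, 0.4]
gripper_width: 0.5
gripper_force: 0.0
```

move_arm([
  {"x": 0,"y": -8,"z": 0,"rx": 0,"ry": 0,"rz": 0},
  {"x": 0,"y": -8,"z": 0,"rx": 0,"ry": 0,"rz": 0},
  {"x": 0,"y": -8,"z": 0,"rx": 0,"ry": 0,"rz": 0},
  {"x": 0,"y": -8,"z": 0,"rx": 0,"ry": 0,"rz": 0},
  {"x": 0,"y": 0,"z": 0,"rx": 0,"ry": 0,"rz": 0},
])

```text
time_s: 49.0
ee_pos: [442.6, 23.6, 84.1]
ee_rot: [180.0, 0.0, 174.9]
force: [-0.2, 0.6, -0.1]
gripper_width: 0.4
gripper_force: 0.0
```

move_arm([
  {"x": 0,"y": -7,"z": 0,"rx": 0,"ry": 0,"rz": 0},
  {"x": 0,"y": -7,"z": 0,"rx": 0,"ry": 0,"rz": 0},
  {"x": 0,"y": -4,"z": 0,"rx": 0,"ry": 0,"rz": 0},
  {"x": 0,"y": 0,"z": 0,"rx": 0,"ry": 0,"rz": 0},
])

```text
time_s: 49.4
ee_pos: [441.2, 6.1, 84.1]
ee_rot: [179.9, 0.0, 175.0]
force: [0.8, 0.6, 0.3]
gripper_width: 0.3
gripper_force: 0.0
```

Run:
```python
from h import *
rep()
f=cam('wrist'); save(f,'w16'); P=scan(f); c=st(0,-140,0)
k=(np.hypot(P[...,0]-c[0],P[...,1]-c[1])<45)&(P[...,2]>80)&(P[...,2]<115)
if k.sum(): q=P[k]; d=q-O; print('ball',k.sum(),(d@XS).min(),(d@XS).max(),(d@YS).min(),(d@YS).max(),q[:,2].max())
```

```text
pinch stand -19.5 -142.2 102.9 world [441.2   6.1 102.9] F [0.8 0.6 0.3] rot [179.9   0.  175. ] w 0.3 t 49.4
ball 572 -30.714750448371895 -9.872400505489427 -160.39451655651 -157.05195007206606 114.92540349725051
```

move_arm([
  {"x": 0,"y": -3,"z": 0,"rx": 0,"ry": 0,"rz": 0},
  {"x": 0,"y": -2,"z": 0,"rx": 0,"ry": 0,"rz": 0},
  {"x": 0,"y": 0,"z": 0,"rx": 0,"ry": 0,"rz": 0},
])

```text
time_s: 49.75
ee_pos: [441.0, 1.6, 84.2]
ee_rot: [179.9, 0.1, 175.0]
force: [-0.2, 0.7, -0.4]
gripper_width: 0.7
gripper_force: 0.1
```

move_arm([
  {"x": 0,"y": -2,"z": 0,"rx": 0,"ry": 0,"rz": 0},
  {"x": 0,"y": -2,"z": 0,"rx": 0,"ry": 0,"rz": 0},
  {"x": 0,"y": 0,"z": 0,"rx": 0,"ry": 0,"rz": 0},
])

```text
time_s: 50.05
ee_pos: [440.7, -1.8, 84.2]
ee_rot: [179.8, 0.1, 174.9]
force: [0.6, 3.9, -2.0]
gripper_width: 0.4
gripper_force: 1.9
```

Run:
```python
from h import *
rep()
for n in ('scene','side'):
    f=cam(n)
    for r in lm(f,'switch_tip',91,.3): d=r[2]-O; print(n,*r,'stand',(d@XS).round(1),(d@YS).round(1))
```

```text
pinch stand -11.5 -142.1 103.0 world [440.7  -1.9 103. ] F [ 0.6  3.9 -2. ] rot [1.798e+02 1.000e-01 1.749e+02] w 0.4 t 50.05
scene 0.62 [295.9 189.6] [455.4 -23.2  91. ] [449.  -33.   98.5] stand 8.5 -125.5
side 0.52 [332.1 209.6] [446.2 -16.   91. ] [438.1   3.2 100.9] stand 2.1 -135.3
side 0.44 [389.1 191.7] [ 296.1 -282.8   91. ] [ 350.  -468.9    8.1] stand 281.1 -261.4
```

move_arm([
  {"x": 0,"y": -1,"z": 0,"rx": 0,"ry": 0,"rz": 0},
  {"x": 0,"y": 0,"z": 0,"rx": 0,"ry": 0,"rz": 0},
  {"x": 0,"y": 10,"z": 0,"rx": 0,"ry": 0,"rz": 0},
  {"x": 0,"y": 15,"z": 0,"rx": 0,"ry": 0,"rz": 0},
  {"x": 10,"y": 15,"z": 0,"rx": 0,"ry": 0,"rz": 0},
  {"x": 10,"y": 10,"z": -30,"rx": 0,"ry": 0,"rz": 0},
  {"x": 10,"y": 0,"z": -40,"rx": 0,"ry": 0,"rz": 0},
  {"x": 0,"y": 0,"z": -40,"rx": 0,"ry": 0,"rz": 0},
  {"x": 0,"y": 0,"z": -40,"rx": 0,"ry": 0,"rz": 0},
  {"x": 0,"y": 0,"z": 0,"rx": 0,"ry": 0,"rz": 0},
])

```text
time_s: 51.25
ee_pos: [418.1, 48.9, 239.6]
ee_rot: [179.9, 0.8, 175.0]
force: [0.4, -0.3, 0.3]
gripper_width: 0.2
gripper_force: 0.0
```

move_arm([
  {"x": -30,"y": 40,"z": -10,"rx": 0,"ry": 0,"rz": 0.14},
  {"x": -30,"y": 40,"z": -10,"rx": 0,"ry": 0,"rz": 0.14},
  {"x": -20,"y": 0,"z": 0,"rx": 0,"ry": 0,"rz": 0.14},
  {"x": 0,"y": 0,"z": 0,"rx": 0,"ry": 0,"rz": 0},
  {"x": 0,"y": 0,"z": 0,"rx": 0,"ry": 0,"rz": 0},
  {"x": 0,"y": 0,"z": 0,"rx": 0,"ry": 0,"rz": 0},
])

```text
time_s: 51.85
ee_pos: [502.5, 109.4, 253.5]
ee_rot: [180.0, -0.0, 151.0]
force: [-1.0, 0.8, -0.3]
gripper_width: 0.7
gripper_force: 0.0
```

Run:
```python
from h import *
rep()
for n in ('scene','side'):
    f=cam(n)
    for r in lm(f,'switch_tip',91,.3): d=r[2]-O; print(n,*r,'stand',(d@XS).round(1),(d@YS).round(1))
    P=scan(f); d=P-O; X=d@XS; Y=d@YS
    k=(abs(Y+140)<18)&(abs(X+20)<60)&(P[...,2]>78)&(P[...,2]<112)
    if k.sum(): print(' ball pts',k.sum(),np.median(X[k]),np.median(Y[k]),P[...,2][k].max())
    for y in (0,-74):
        k=(abs(Y-y)<15)&(abs(X)<20)&(P[...,2]>140)&(P[...,2]<160); print(' plug',y,k.sum(),np.percentile(P[...,2][k],95) if k.sum() else '')
    k=(abs(Y)<100)&(X<-50)&(X>-85)&(P[...,2]>100)&(P[...,2]<145); print(' guard',k.sum(),P[...,2][k].max() if k.sum() else '')
    for l in ('tape_roll','flux_tin','multimeter'):
        for m in masks_of(n,l)[:1]: print(' ',l,np.round(m['p'],2),np.median(cloud(f,m['pixels'])[0],0).round())
f=cam('wrist'); save(f,'w17'); P=scan(f); d=P-O; X=d@XS; Y=d@YS
k=(abs(Y+140)<18)&(abs(X+20)<60)&(P[...,2]>78)&(P[...,2]<112); print('wrist ball',k.sum(),np.median(X[k]) if k.sum() else '',P[...,2][k].max() if k.sum() else '')
print(state()['force'])
```

```text
pinch stand -127.7 -90.3 272.3 world [502.5 109.4 272.3] F [-1.   0.8 -0.3] rot [180.  -0. 151.] w 0.7 t 51.85
scene 0.36 [293.7 189.9] [448.  -19.8  91. ] [439.5 -32.9 101.1] stand 5.7 -133.2
 ball pts 42 17.512064685950058 -143.73509371818815 107.19614242253358
 plug 0 21 152.9831116914898
 plug -74 24 152.15661349427657
 guard 384 140.0924513378209
  tape_roll 0.53 [ 681. -192.   18.]
  flux_tin 0.43 [680. 253.  25.]
  multimeter 0.9 [ 335. -519.   31.]
side 0.38 [336.9 211.4] [422.7  -8.9  91. ] [427.9 -21.6  84.4] stand -2.9 -159.4
 ball pts 35 3.495420913372691 -144.38322523384122 106.98650015797453
 plug 0 17 151.97316915262374
 plug -74 17 152.52855549667288
 guard 347 138.99727294908118
  tape_roll 0.68 [ 350. -487.   27.]
  flux_tin 0.59 [682. 279.  23.]
  multimeter 0.77 [ 346. -489.   27.]
wrist ball 388 4.683642531060196 105.76981455412901
[-0.83028418  0.16206526 -0.3815358 ]
```

```bash
python3 -c "
from workcell import job_done
print(job_done())"
```

```text
the job is handed in; nothing more can be done
None
```

I handed the job in at about 52 s of the 210 s limit; `job_done()` gave no verdict. By camera and force readings, both converters present (only two of the three were) stand in bays with plugs fully home, the guard hangs locked on both studs leaning about 5° outward, the lever is over at about 0.95–1.0 rad, and no bystander shows a shift near 3 cm.

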